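# Take down the glue press and deck the flat wagon

## Robot

A 7-joint arm with a two-finger parallel gripper is mounted at the origin on a cart in front of the work surface, level with it; the furniture and walls round the work are solid. World frame = base frame: x ahead of the robot, y to its left, z up, the work surface at z = 0. Lengths are in m, angles in rad, forces in N, time in s.
With the tool pointing down it reaches from about 0.4 to 0.85 m from the base axis. Payload 10.4 kg.
Tool frame: the origin (TCP) lies on the centre line of the jaws, within the pads' length; the fingertips stand 22 mm ahead of it and the grasp point (between the pads) lies 3 mm ahead of it; z points along the fingers, y is the direction in which the jaws open and shut (so a half turn about z gives the same grasp; the last joint's range is limited). The gripper opens to 85 mm and grips with 20 to 120 N. Pads are 22 mm wide; open, the fingers measure 114 mm over their backs; the gripper's body (76 mm by 85 mm) begins 54 mm behind the grasp point. The pads swing forward as they close: fully open they stand 13 mm farther back than shut.
Start: joints at [-1.329, 0.332, -0.065, 1.46, 0.022, 1.35, -0.088], TCP at [0.164, 0.603, 0.253] pointing down, gripper open.
Joint ranges: [-2.6, 2.6], [-0.5, 2.12], [-1.47, 1.34], [0.16, 2.42], [-1.27, 4.41], [0.06, 2.06], [-2.6, 2.6]. Speed limits (rad/s): [2.22, 2.22, 2.79, 2.79, 3.14, 3.14, 3.14].

## Interface

Orientations are given as a unit quaternion [x, y, z, w].
In Python, from workcell import manip gives the robot as it stands. The module is installed in compiled form; this text tells all that it offers.
- The arm moves only by the shell command python3 -m crank 'ROWS' [FORCE]. ROWS is JSON, a list of rows, each a list of 3 entries, a list of its own where there are three numbers: the opening, from -1 (shut) to 1 (fully open), then the shift along the tool's x, y, z normalised to -1 to 1, where 1 is 80 mm, then the turn, a rotation vector about the tool's x, y, z normalised to -1 to 1, where 1 is pi/4 rad. In form: [[jaw, [tx, ty, tz], [ax, ay, az]], ...]. A call has exactly 5 rows; each row shifts and turns the commanded pose from where the row before left it, along the tool's axes as they then stand; what a row does not reach is not made up. A row lasts 1/10 s, in which the tool goes at most 50 mm and 8.59 degrees, less where a joint would pass 70% of its speed; a pose out of reach is approached as far as the arm can. A call with a number of a shift or a turn outside -1 to 1 is refused whole. A call with a gripper value outside its range is refused whole. The fingers move at their own pace and stop on an object; FORCE is the grip in N (left out, the last holds). Time passes only in rows, so rows that do not move let the fingers close, or fill a call up. It gives the time, the measured TCP pose, the force and the opening at its end, in the units of the state.
- manip.get_obs(): the state, without advancing time (a new reading comes with each control period).
- manip.camera(name): name is "scene" or "top" or "wrist"; returns the picture (480x640x3 uint8, blue, green, red); there is no depth.
- manip.camera_info(name): a dict with "K" (3x3 intrinsics, pixels), "k1" (the pictures are not rectified: a ray, as slopes to the right and down, at radius r is drawn at 1 + k1 r^2 times it, then the intrinsics apply), "camera_from_world" (4x4, takes a point from world to camera coordinates); the wrist camera has in their place "mount" (4x4, takes a point from camera to tool coordinates, whose origin is the TCP and whose axes are the flange's). Camera axes: x right, y down, z forward; pixel columns grow to the right and rows downward; lengths in m; the calibration is good to about 2 mm. A picture is of the moment at which its call begins: read the wrist's pose just before it. camera_info takes no time and is no camera call.
- manip.hand_in(): hands the job in, once; it reports no verdict.
The state is a dict: "clock": time; "joint_pos": joint angles; "joint_velocities": joint speeds; "tau": joint torques, N m; "position": TCP position; "ee_rot": TCP orientation; "ft_force": force on the tool from outside, world axes, zero at the start; "torque": the same for the moment, N m; "grip_width": opening from 0.0 (shut) to 1.0 (fully open).
Only numpy, scipy, OpenCV 4.12 (cv2) and the standard library are available. Lean on these libraries where they do the work, as an engineer would, in place of code of your own. Each camera call takes 0.05 s, during which the arm holds its last target.

## Task

The glue has set: take the press apart from the top down, putting each piece in its place before you lift the next. The small weight goes into the socket of the small wooden stand, the large weight into the socket of the large stand, and the pressing block lengthwise on the drying rest, across both of its rails; last, lay the planked deck flat in the bare flat wagon, between its stakes and end boards. Set everything down without dropping it.

Things in the scene. Friction and masses are not known exactly. Their poses are not given: they have to be found in the camera images.
- small_weight: Small plain steel cylinder, 26 mm diameter, 34 mm high, about 0.14 kg, standing on top of the press stack. Origin: centre of its underside; z up along its axis.
- large_weight: Large plain steel cylinder, 38 mm diameter, 34 mm high, about 0.3 kg, under the small weight and on the pressing block. Origin: centre of its underside; z up along its axis.
- caul: Pressing block: plain brown hardwood bar 110 x 38 x 22 mm (x, y, z), about 0.09 kg, lying on the deck under the weights, nothing glued to it. Origin: centre of its underside; x along its length, z up. Its underside rests on the deck.
- deck: Planked wagon deck: pale flat wooden panel 164 x 54 x 8 mm (x, y, z) of cross planks, about 0.08 kg, at the bottom of the stack. Its long edges overhang the strip it lies on by 9 mm each side, 10 mm above the board, so it can be gripped across its 54 mm width at mid-length. Origin: centre of its underside; x along its length, z up. Same either way round.
- glue_board: Fixed board under the stack: plywood 184 x 80 mm, 14 mm thick, with a raised white strip 158 x 36 mm along its middle; the strip's top, on which the deck lies, is 24 mm above the bench. Origin: centre of the underside; x along its length. (Beware when swinging the arm in: a lamp pull hangs over the right of the bench, its thin end 0.53 m up at about x = 0.53, y = -0.28 m.)
- small_stand: Small stand: fixed square wooden block 50 x 50 x 24 mm with a round socket, 34 mm diameter and 8 mm deep, in its middle (socket floor 16 mm above the bench). Origin: centre of the underside; z up.
- large_stand: Large stand: fixed square wooden block 62 x 62 x 24 mm with a round socket, 46 mm diameter and 8 mm deep, in its middle (socket floor 16 mm above the bench). Origin: centre of the underside; z up.
- drying_rest: Drying rest: fixed pale board 140 x 66 x 14 mm (x, y, z) with two dark cross rails, 8 mm wide and 60 mm long (along y), at x = -36 and +36 mm; the rails' tops are 22 mm above the bench. Origin: centre of the underside; x along its length, the way the pressing block shall lie, centred.
- wagon: Bare flat wagon, dark frame, 192 mm long, fixed on a plywood plinth with track. Deck seat: two long sills, tops 50 mm above the bench, 45 mm over their outsides. Low end boards 172 mm apart inside (tops at 64 mm) and stakes at x = +-62 mm, 62 mm apart inside (tops at 72 mm, flared), hold the deck; sides free at mid-length. Origin: on the bench under its centre; x lengthwise, z up. Same either way round.
Not all that is in view belongs to the job. What is shaped like the small_weight but purple is not meant.

How it is judged:
On the way, in this order (a step that is already met when the one before it is completed fails the run):
1. the small weight stands released in the small stand's socket (horizontal distance between small_weight and small_stand below 0.007 m and z of small_weight in the frame of small_stand between 0.013 and 0.019 m and angle between small_weight's own z axis and vertical below 0.08 rad and contact force between the fingers and small_weight below 0.1 N), for 0.2 s.
2. then the large weight stands released in the large stand's socket (horizontal distance between large_weight and large_stand below 0.007 m and z of large_weight in the frame of large_stand between 0.013 and 0.019 m and angle between large_weight's own z axis and vertical below 0.08 rad and contact force between the fingers and large_weight below 0.1 N), for 0.2 s.
3. then the pressing block lies released along the drying rest, across both rails (x of caul in the frame of drying_rest between -0.015 and 0.015 m and y of caul in the frame of drying_rest between -0.012 and 0.012 m and z of caul in the frame of drying_rest between 0.019 and 0.025 m and angle between the x axis of caul and the x axis of drying_rest, either way round below 0.17 rad and angle between caul's own z axis and vertical below 0.08 rad and contact force between the fingers and caul below 0.1 N), for 0.2 s.
4. then the deck lies released and flat in the wagon, between stakes and end boards (x of deck in the frame of wagon between -0.007 and 0.007 m and y of deck in the frame of wagon between -0.007 and 0.007 m and z of deck in the frame of wagon between 0.047 and 0.053 m and angle between the x axis of deck and the x axis of wagon, either way round below 0.12 rad and angle between deck's own z axis and vertical below 0.05 rad and contact force between the fingers and deck below 0.1 N), for 0.2 s.
At the end, for the whole second after the job is handed in: Weights upright on the floors of their own sockets (centres within 7 mm); pressing block level on both rails of the rest (within 15 mm lengthwise, 12 mm sideways, 0.17 rad); deck flat on the wagon sills (within 7 mm, 0.12 rad); all heights within 3 mm; all released, at rest (horizontal distance between small_weight and small_stand below 0.007 m and z of small_weight in the frame of small_stand between 0.013 and 0.019 m and angle between each of small_weight, large_weight, caul's own z axis and vertical below 0.08 rad and horizontal distance between large_weight and large_stand below 0.007 m and z of large_weight in the frame of large_stand between 0.013 and 0.019 m and x of caul in the frame of drying_rest between -0.015 and 0.015 m and y of caul in the frame of drying_rest between -0.012 and 0.012 m and z of caul in the frame of drying_rest between 0.019 and 0.025 m and angle between the x axis of caul and the x axis of drying_rest, either way round below 0.17 rad and x of deck in the frame of wagon between -0.007 and 0.007 m and y of deck in the frame of wagon between -0.007 and 0.007 m and z of deck in the frame of wagon between 0.047 and 0.053 m and angle between the x axis of deck and the x axis of wagon, either way round below 0.12 rad and angle between deck's own z axis and vertical below 0.05 rad and linear speed of each of small_weight, large_weight, caul, deck below 0.02 m/s and angular speed of each of small_weight, large_weight, caul, deck below 0.2 rad/s); the robot touches nothing.
It fails at once if the small weight is dropped (moves faster than 0.6 m/s with no finger on it, a fall of about 2 cm) (linear speed of small_weight above 0.6 m/s and contact force between the fingers and small_weight below 0.05 N).
It fails at once if the large weight is dropped (moves faster than 0.6 m/s with no finger on it, a fall of about 2 cm) (linear speed of large_weight above 0.6 m/s and contact force between the fingers and large_weight below 0.05 N).
It fails at once if the pressing block is dropped (moves faster than 0.6 m/s with no finger on it, a fall of about 2 cm) (linear speed of caul above 0.6 m/s and contact force between the fingers and caul below 0.05 N).
It fails at once if the deck is dropped (moves faster than 0.6 m/s with no finger on it, a fall of about 2 cm) (linear speed of deck above 0.6 m/s and contact force between the fingers and deck below 0.05 N).
It also fails if it takes over 128 s, if anything falls off the work surface, if the arm or the gripper's body presses on something with over 40 N, if the wrist force passes 120 N, or if a joint passes its speed limit or range.

## Working session

There is one attempt and no reset: what is moved stays moved. The work goes in short steps, Python scripts to look and compute and a shell command to move; the robot and the scene stay as the last step left them, time stands still between calls to the robot, and variables do not carry over. Pictures are saved under pics/ and viewed, and the job is handed in when it is done.

```bash
mkdir -p pics; ls
python3 - <<'E'
from workcell import manip
import cv2
print(manip.get_obs())
for n in("scene","top","wrist"):
    i=manip.camera_info(n);print(n,i)
    cv2.imwrite(f"pics/{n}0.png",manip.camera(n))
E
```

```text
pics
{'clock': 0.0, 'joint_pos': array([-1.32858046,  0.33288868, -0.06468931,  1.46099074,  0.02160019,
        1.34990754, -0.08848645]), 'joint_velocities': array([ 1.91398493e-04, -5.23355021e-04, -2.58779644e-05,  4.07997207e-04,
        4.44656594e-04, -9.83383779e-04, -4.18571575e-05]), 'tau': array([ 7.18070332e-04, -6.25462031e+01,  4.95810597e-02, -3.91592610e+01,
        1.62043667e-02,  1.03552974e-02, -3.24594248e-05]), 'position': array([0.16349737, 0.60285454, 0.2524818 ]), 'ee_rot': array([ 1.32008696e-01,  9.91248275e-01, -7.46878007e-04, -6.15734475e-05]), 'ft_force': array([-0.19793728,  0.13859655, -0.30197928]), 'torque': array([-0.0313936 ,  0.06892212,  0.01910774]), 'grip_width': 1.003615199677736}
scene {'K': array([[522.74275023,   0.        , 324.54180619],
       [  0.        , 522.74275023, 232.98784823],
       [  0.        ,   0.        ,   1.        ]]), 'k1': 0.045544940330011066, 'camera_from_world': array([[-0.68450477, -0.72885641,  0.01488491,  0.32334259],
       [-0.37609772,  0.33557351, -0.86367872,  0.26232204],
       [ 0.62450278, -0.596790
[... 400 characters left out ...]
6, -0.13508408,  0.50677806],
       [ 0.13522256, -0.01919487, -0.9906293 ,  0.99742891],
       [ 0.        ,  0.        ,  0.        ,  1.        ]])}
wrist {'K': array([[336.81965238,   0.        , 322.67100118],
       [  0.        , 336.81965238, 243.36608537],
       [  0.        ,   0.        ,   1.        ]]), 'k1': -0.057672539291097946, 'mount': array([[ 1.40886707e-04, -9.57656234e-01, -2.87914080e-01,
         7.47442584e-02],
       [ 9.99999707e-01,  3.51503998e-04, -6.79832431e-04,
        -3.94639698e-04],
       [ 7.52248716e-04, -2.87913900e-01,  9.57656003e-01,
        -1.21215112e-01],
       [ 0.00000000e+00,  0.00000000e+00,  0.00000000e+00,
         1.00000000e+00]])}
```

View pics/top0.png

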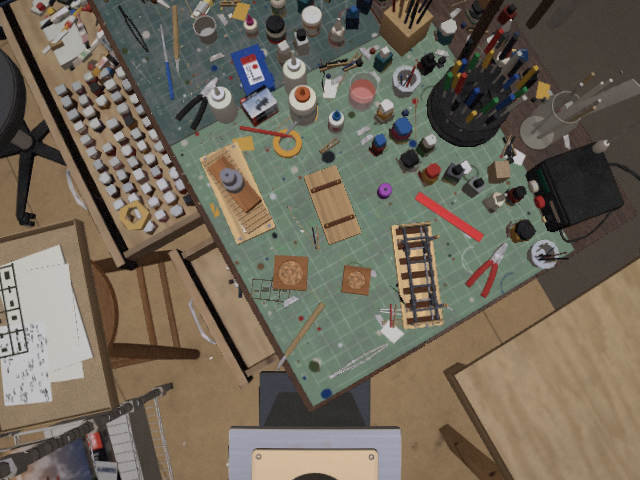

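View pics/scene0.png

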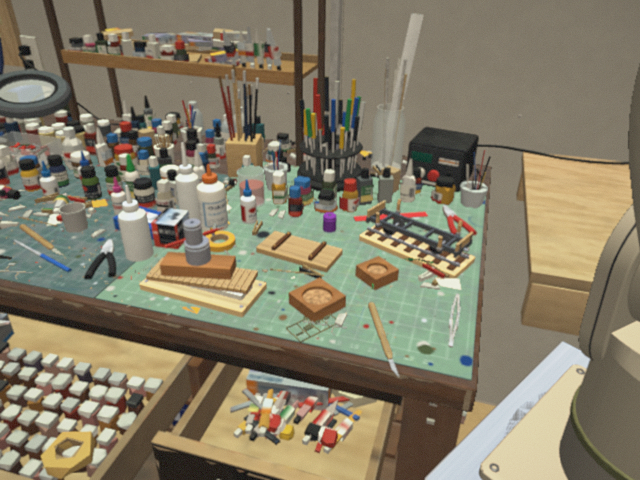

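View pics/wrist0.png

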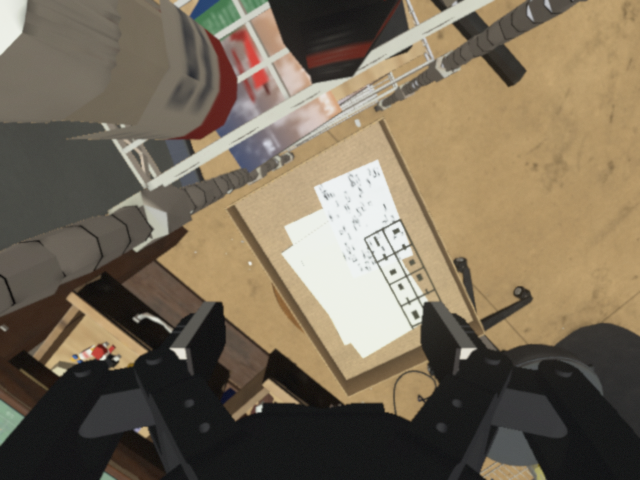

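```bash
cat > h.py <<'E'
import numpy as np, cv2
from workcell import manip
from scipy.spatial.transform import Rotation as R
def cam(name,pose=None):
    i=manip.camera_info(name); K=i["K"]; d=np.array([i["k1"],0,0,0.])
    if name=="wrist":
        T=np.eye(4)
        T[:3,:3]=R.from_quat(pose[1]).as_matrix(); T[:3,3]=pose[0]
        Tcw=np.linalg.inv(T@i["mount"])
    else: Tcw=i["camera_from_world"]
    return K,d,Tcw
def pix2w(c,uv,z):
    K,d,T=c
    p=cv2.undistortPoints(np.array(uv,float).reshape(-1,1,2),K,d).reshape(-1,2)
    Tw=np.linalg.inv(T); o=Tw[:3,3]; out=[]
    for (x,y) in p:
        r=Tw[:3,:3]@[x,y,1]; out.append(o+r*(z-o[2])/r[2])
    return np.array(out)
def w2pix(c,P):
    K,d,T=c
    return cv2.projectPoints(np.array(P,float).reshape(-1,1,3),cv2.Rodrigues(T[:3,:3])[0],T[:3,3],K,d)[0].reshape(-1,2)
def crop(img,u0,v0,u1,v1,s,fn):
    c=cv2.resize(img[v0:v1,u0:u1],None,fx=s,fy=s,interpolation=cv2.INTER_CUBIC)
    for u in range((u0//20+1)*20,u1,20):
        cv2.putText(c,str(u),(int((u-u0)*s)-8,8),0,.3,(0,0,255),1); cv2.line(c,(int((u-u0)*s),10),(int((u-u0)*s),14),(0,0,255),1)
    for v in range((v0//20+1)*20,v1,20):
        cv2.putText(c,str(v),(0,int((v-v0)*s)+3),0,.3,(0,0,255),1); cv2.line(c,(20,int((v-v0)*s)),(24,int((v-v0)*s)),(0,0,255),1)
    cv2.imwrite(fn,c)
def shot(name):
    o=manip.get_obs(); im=manip.camera(name)
    return im,cam(name,(o["position"],o["ee_rot"]))
def box(cx,cy,yaw,L,W,z):
    c,s=np.cos(yaw),np.sin(yaw)
    return [[cx+c*a*L/2-s*b*W/2,cy+s*a*L/2+c*b*W/2,z] for a,b in((1,1),(1,-1),(-1,-1),(-1,1))]
E
python3 - <<'E'
from h import *
im=cv2.imread("pics/top0.png")
crop(im,190,130,290,250,5,"pics/t1.png")
crop(im,290,150,450,340,3.1,"pics/t2.png")
crop(im,260,160,380,310,4,"pics/t3.png")
E
```

```text
(no output)
```

View pics/t1.png

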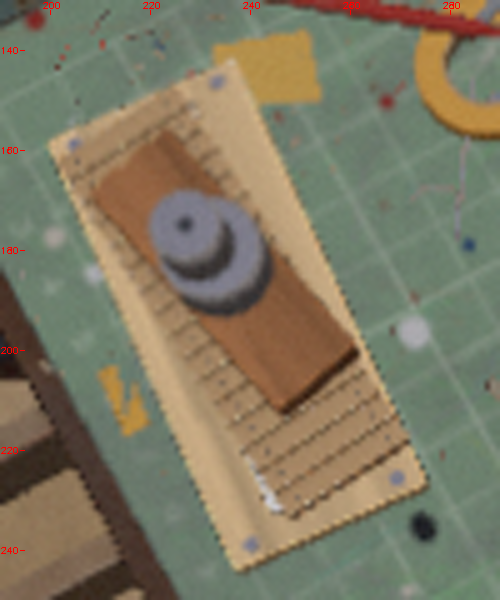

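View pics/t2.png

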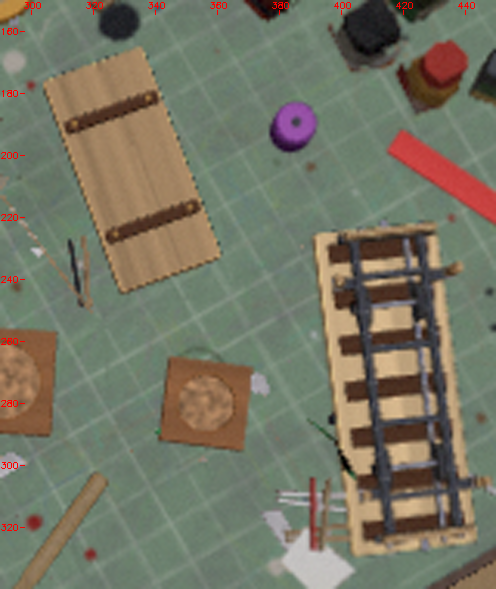

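View pics/t3.png

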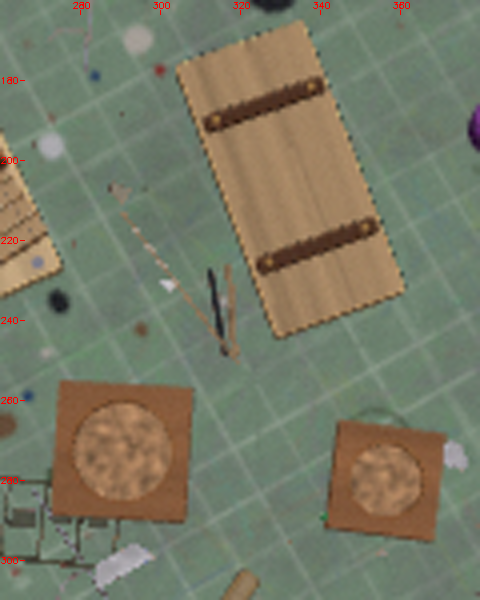

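Run:
```python
from h import *
T=cam("top");S=cam("scene")
def f(n,pts,s,o,z):
    p=np.array(pts)/s+o
    w=pix2w(T,p,z); 
    print(n,w.mean(0).round(4),'edges',[round(float(np.linalg.norm(w[i]-w[i-1])),4) for i in range(len(w))], 'yaws',[round(float(np.degrees(np.arctan2(*(w[i]-w[i-1])[1::-1]))),1) for i in range(len(w))],'scenepix',w2pix(S,w.mean(0)).round(1))
f('small',[(185,224)],5,(190,130),.122)
f('large',[(213,252)],5,(190,130),.088)
f('caul',[(97,190),(163,130),(358,352),(285,412)],5,(190,130),.054)
f('board',[(50,143),(232,60),(428,485),(240,570)],5,(190,130),.014)
f('rest',[(178,67),(303,22),(405,291),(279,338)],4,(260,160),.014)
f('lst',[(61,380),(194,389),(184,522),(50,512)],4,(260,160),.024)
f('lsock',[(123,451)],4,(260,160),.024)
f('sst',[(338,421),(446,435),(435,541),(326,527)],4,(260,160),.024)
f('ssock',[(386,480)],4,(260,160),.024)
f('wag',[(315,233),(437,222),(475,540),(355,553)],3.1,(290,150),.015)
print(R.from_quat(manip.get_obs()['ee_rot']).as_matrix().round(3))
```

```text
small [0.5951 0.1556 0.122 ] edges [0.0] yaws [0.0] scenepix [[192.5 223.1]]
large [0.5933 0.1508 0.088 ] edges [0.0] yaws [0.0] scenepix [[198.5 242.1]]
caul [0.5944 0.1514 0.054 ] edges [0.1092, 0.0329, 0.1112, 0.0343] yaws [41.0, -45.8, -138.2, 130.7] scenepix [[200.1 260.7]]
board [0.5874 0.1526 0.014 ] edges [0.1819, 0.0767, 0.1827, 0.0772] yaws [25.4, -64.2, -154.4, 115.1] scenepix [[204.4 284. ]]
rest [ 0.5654 -0.0287  0.014 ] edges [0.1384, 0.0637, 0.1382, 0.0634] yaws [20.6, -69.1, -159.5, 111.0] scenepix [[300.5 248.8]]
lst [0.4353 0.0487 0.024 ] edges [0.061, 0.0616, 0.0614, 0.0617] yaws [-3.8, -93.4, 176.3, 86.2] scenepix [[318.  295.4]]
lsock [0.4351 0.0484 0.024 ] edges [0.0] yaws [0.0] scenepix [[318.3 295.3]]
sst [ 0.4222 -0.073   0.024 ] edges [0.0491, 0.0504, 0.0491, 0.0505] yaws [-6.3, -97.0, 173.9, 83.0] scenepix [[378.3 268.7]]
ssock [ 0.4226 -0.0728  0.024 ] edges [0.0] yaws [0.0] scenepix [[378.1 268.6]]
wag [ 0.4342 -0.1882  0.015 ] edges [0.194, 0.0756, 0.1937, 0.073] yaws [6.6, -84.3, -174.1, 96.0] scenepix [[416.1 245.8]]
[[-0.965  0.262 -0.   ]
 [ 0.262  0.965 -0.001]
 [-0.    -0.001 -1.   ]]
```

```bash
python3 -m crank '[[1,[-0.5,-0.3,0],[0,0,0]],[1,[-0.5,-0.3,0],[0,0,0]],[1,[-0.5,-0.3,0],[0,0,0]],[1,[-0.5,-0.3,0],[0,0,0]],[1,[-0.5,-0.3,0],[0,0,0]]]' 40; python3 -m crank '[[1,[-0.5,-0.3,0],[0,0,-0.18]],[1,[-0.5,-0.3,0],[0,0,-0.18]],[1,[-0.5,-0.2,0],[0,0,-0.18]],[1,[-0.5,0,0],[0,0,-0.18]],[1,[-0.3,0,0],[0,0,-0.18]]]'
```

```text
clock: 0.65
position: [0.3262, 0.4334, 0.2532]
ee_rot: [0.132, 0.991, 0.0, -0.0]
ft_force: [1.1, -0.0, 0.6]
grip_width: 1.002
clock: 1.15
position: [0.4965, 0.3705, 0.2531]
ee_rot: [-0.214, 0.977, -0.0, 0.0]
ft_force: [-1.0, -0.2, -0.1]
grip_width: 1.003
```

```bash
cat >> h.py <<'E'
def state():
    o=manip.get_obs(); M=R.from_quat(o["ee_rot"]).as_matrix()
    print('t',round(o['clock'],2),'pos',o['position'].round(4),'yAng',round(float(np.degrees(np.arctan2(M[1,1],M[0,1]))),2),'tilt',np.degrees(M[:2,2]).round(2),'q',np.round(o['joint_pos'],2),'F',o['ft_force'].round(1),'g',round(o['grip_width'],3))
    return o,M
def go(x,y,z,yang=None):
    o,M=state()
    d=M.T@(np.array([x,y,z])-o['position'])
    print('shift units',(d/.08).round(3),end=' ')
    if yang is not None:
        a=np.degrees(np.arctan2(M[1,1],M[0,1])); t=-(((yang-a)+180)%360-180); print('turn z units',round(t/45,3))
    # level correction
    Rt=R.from_euler('z',(yang if yang is not None else np.degrees(np.arctan2(M[1,1],M[0,1])))-90,degrees=True).as_matrix()@np.array([[-1,0,0],[0,1,0],[0,0,-1.]])
    print('rotvec units',(R.from_matrix(M.T@Rt).as_rotvec()/(np.pi/4)).round(3))
E
python3 - <<'E'
from h import *
go(.595,.1545,.25,115)
im,c=shot("wrist"); cv2.imwrite("pics/w1.png",im)
E
```

```text
t 1.15 pos [0.4965 0.3705 0.2531] yAng 114.67 tilt [ 0.04 -0.04] q [-0.82  0.32  0.13  1.49 -0.04  1.34  1.32] F [-1.  -0.2 -0.1] g 1.003
shift units [ 0.008 -2.968  0.042] turn z units -0.007
rotvec units [-0.001  0.001 -0.007]
```

View pics/w1.png

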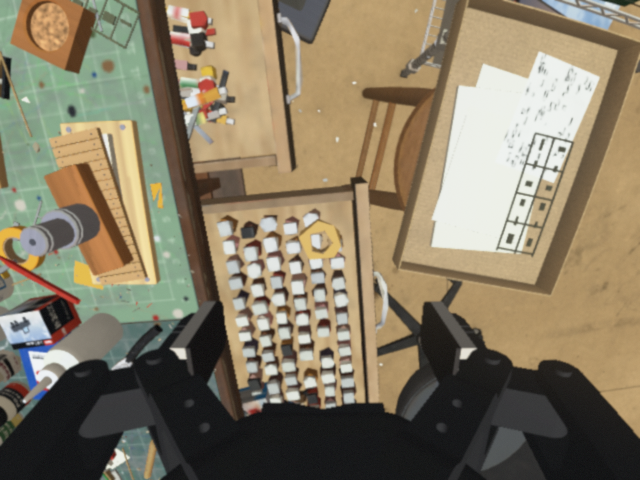

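```bash
python3 -m crank '[[1,[0,-0.6,0],[0,0,0]],[1,[0,-0.6,0],[0,0,0]],[1,[0,-0.6,0],[0,0,0]],[1,[0,-0.6,0],[0,0,0]],[1,[0,-0.5,0],[0,0,0]]]'
python3 - <<'E'
from h import *
go(.595,.1545,.25,115)
im,c=shot("wrist"); cv2.imwrite("pics/w2.png",im)
state()
E
```

```text
clock: 1.7
position: [0.5905, 0.1584, 0.2532]
ee_rot: [-0.212, 0.977, -0.0, -0.0]
ft_force: [0.7, -0.1, -0.7]
grip_width: 1.004
t 1.7 pos [0.5905 0.1584 0.2532] yAng 114.44 tilt [-0.   -0.03] q [-0.54  0.3   0.26  1.51 -0.08  1.34  1.72] F [ 0.7 -0.1 -0.7] g 1.004
shift units [-0.031 -0.067  0.04 ] turn z units -0.012
rotvec units [-0.001 -0.    -0.012]
t 1.75 pos [0.593  0.1507 0.2533] yAng 113.99 tilt [ 0.08 -0.23] q [-0.54  0.3   0.26  1.51 -0.08  1.34  1.72] F [ 0.8 -6.2 -0.1] g 1.0
```

View pics/w2.png

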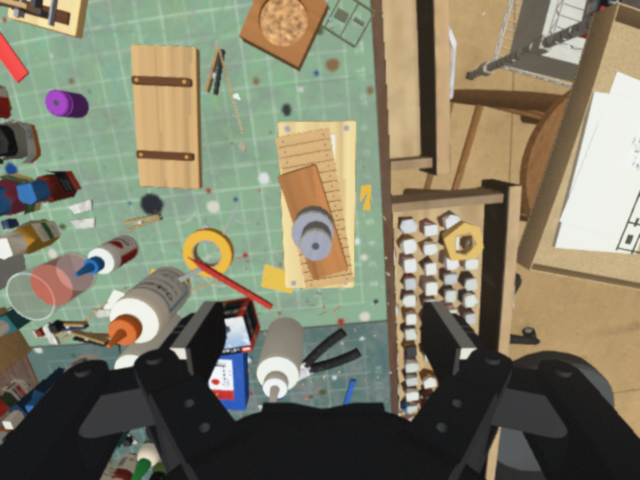

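Run:
```python
from h import *
im,c=shot("wrist"); state(); cv2.imwrite("pics/w3.png",im); crop(im,250,100,390,300,4,"pics/w3c.png")
T=cam("top");S=cam("scene")
for z in (.1,.13,.16,.19): 
    w=pix2w(T,[(213,88)],z)[0]; print(z,w.round(3),w2pix(S,w).round(0),w2pix(c,w).round(0))
```

```text
t 1.8 pos [0.5919 0.1539 0.2533] yAng 113.99 tilt [ 0.05 -0.17] q [-0.54  0.3   0.26  1.51 -0.08  1.34  1.72] F [-0.4 -0.  -0.6] g 0.999
0.1 [0.761 0.191 0.1  ] [[122. 205.]] [[291. 398.]]
0.13 [0.749 0.185 0.13 ] [[126. 190.]] [[287. 410.]]
0.16 [0.736 0.179 0.16 ] [[129. 174.]] [[282. 424.]]
0.19 [0.724 0.173 0.19 ] [[133. 158.]] [[276. 442.]]
```

View pics/w3c.png

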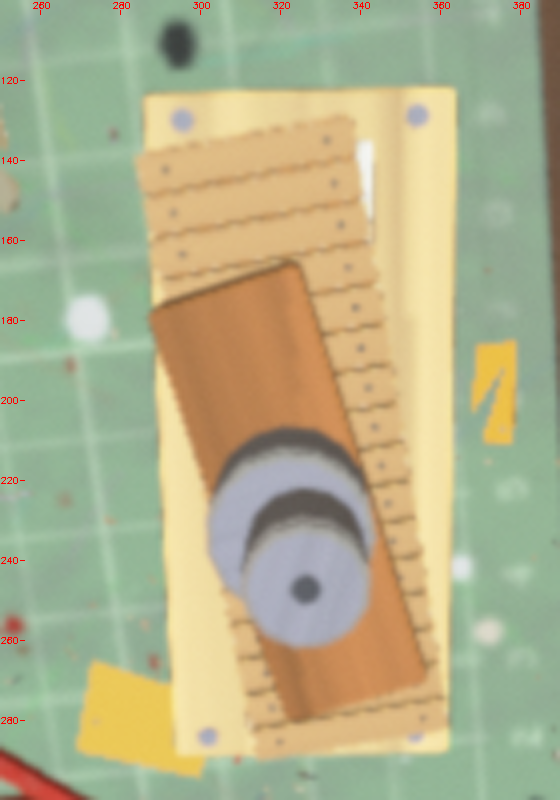

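```bash
cat >> h.py <<'E'
def meas(c,n,pts,s,o,z):
    p=np.array(pts,float)/s+o; w=pix2w(c,p,z)
    print(n,w.mean(0).round(4),'edges',[round(float(np.linalg.norm(w[i]-w[i-1])),4) for i in range(len(w))], 'yaws',[round(float(np.degrees(np.arctan2(*(w[i]-w[i-1])[1::-1])))%90,1) for i in range(len(w))])
E
python3 - <<'E'
from h import *
o=manip.get_obs(); c=cam("wrist",(o["position"],o["ee_rot"])); O=(250,100)
meas(c,'small',[(306,588)],4,O,.122)
meas(c,'smalldia',[(243,588),(370,588)],4,O,.122)
meas(c,'large',[(291,535)],4,O,.088)
meas(c,'largedia',[(208,535),(375,535)],4,O,.088)
meas(c,'caul',[(150,312),(297,262),(428,680),(298,722)],4,O,.054)
meas(c,'deck',[(136,157),(352,114),(448,730),(258,760)],4,O,.032)
meas(c,'board',[(144,94),(456,87),(450,750),(176,755)],4,O,.014)
state()
E
```

```text
small [0.5944 0.1583 0.122 ] edges [0.0] yaws [0.0]
smalldia [0.5943 0.1584 0.122 ] edges [0.0249, 0.0249] yaws [24.0, 24.0]
large [0.5941 0.1549 0.088 ] edges [0.0] yaws [0.0]
largedia [0.5941 0.155  0.088 ] edges [0.0368, 0.0368] yaws [24.0, 24.0]
caul [0.5947 0.1564 0.054 ] edges [0.1098, 0.0365, 0.1093, 0.035] yaws [42.6, 42.4, 41.8, 43.3]
deck [0.5883 0.1551 0.032 ] edges [0.1628, 0.0536, 0.1637, 0.0532] yaws [34.2, 34.8, 34.0, 33.8]
board [0.5872 0.1563 0.014 ] edges [0.1827, 0.0793, 0.1827, 0.0799] yaws [25.2, 25.2, 25.4, 25.2]
t 1.8 pos [0.5919 0.1539 0.2533] yAng 113.99 tilt [ 0.05 -0.17] q [-0.54  0.3   0.26  1.51 -0.08  1.34  1.72] F [-0.4 -0.  -0.6] g 0.999
```

```bash
python3 -m crank '[[1,[0,0,0.3],[0,0,0]],[1,[0,0,0.3],[0,0,0]],[1,[0,0,0],[0,0,0]],[1,[0,0,0],[0,0,0]],[1,[0,0,0],[0,0,0]]]'
python3 - <<'E'
from h import *
o,M=state()
im,c=shot("wrist"); cv2.imwrite("pics/w4.png",im); crop(im,220,180,420,380,3,"pics/w4c.png")
go(.595,.1555,.122)
E
```

```text
clock: 2.3
position: [0.5903, 0.1617, 0.2067]
ee_rot: [-0.213, 0.977, 0.0, 0.001]
ft_force: [0.3, 0.3, -0.2]
grip_width: 1.003
t 2.3 pos [0.5903 0.1617 0.2067] yAng 114.56 tilt [0.09 0.04] q [-0.54  0.33  0.25  1.58 -0.08  1.24  1.72] F [ 0.3  0.3 -0.2] g 1.003
t 2.35 pos [0.5904 0.1617 0.2068] yAng 114.55 tilt [0.11 0.04] q [-0.54  0.33  0.25  1.58 -0.08  1.24  1.72] F [ 0.5 -0.1 -0.2] g 0.997
shift units [-0.018 -0.094  1.06 ] rotvec units [-0.     0.003  0.   ]
```

View pics/w4c.png

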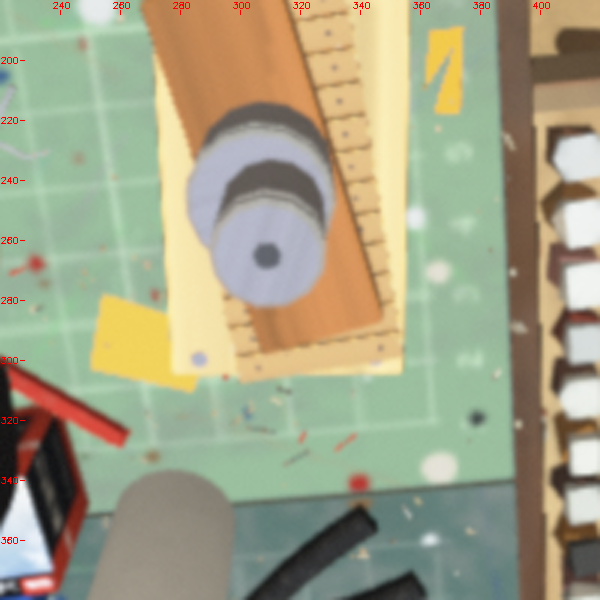

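Run:
```python
from h import *
o=manip.get_obs(); c=cam("wrist",(o["position"],o["ee_rot"]))
meas(c,'small',[(267,253)],3,(220,180),.122)
meas(c,'large',[(260,195)],3,(220,180),.088)
state()
```

```text
small [0.5954 0.1546 0.122 ] edges [0.0] yaws [0.0]
large [0.5942 0.1508 0.088 ] edges [0.0] yaws [0.0]
t 2.35 pos [0.5904 0.1617 0.2068] yAng 114.55 tilt [0.11 0.04] q [-0.54  0.33  0.25  1.58 -0.08  1.24  1.72] F [ 0.5 -0.1 -0.2] g 0.997
```

```bash
python3 -m crank '[[1,[-0.02,-0.1,0.3],[0,0,0]],[1,[0,0,0.3],[0,0,0]],[1,[0,0,0.3],[0,0,0]],[1,[0,0,0.15],[0,0,0]],[1,[0,0,0],[0,0,0]]]'
python3 - <<'E'
from h import *
go(.595,.155,.122)
E
```

```text
clock: 2.85
position: [0.5941, 0.1547, 0.1204]
ee_rot: [-0.213, 0.977, -0.0, -0.001]
ft_force: [-0.2, 0.2, 0.3]
grip_width: 1.001
t 2.85 pos [0.5941 0.1547 0.1204] yAng 114.55 tilt [-0.1  -0.03] q [-0.52  0.42  0.24  1.66 -0.11  1.09  1.75] F [-0.2  0.2  0.3] g 1.001
shift units [-0.012 -0.001 -0.02 ] rotvec units [ 0.    -0.002  0.   ]
```

```bash
python3 -m crank '[[-1,[0,0,-0.02],[0,0,0]],[-1,[0,0,0],[0,0,0]],[-1,[0,0,0],[0,0,0]],[-1,[0,0,0],[0,0,0]],[-1,[0,0,0],[0,0,0]]]' 30;python3 -m crank '[[-1,[0,0,0],[0,0,0]],[-1,[0,0,0],[0,0,0]],[-1,[0,0,0],[0,0,0]],[-1,[0,0,0],[0,0,0]],[-1,[0,0,0],[0,0,0]]]' 30
python3 - <<'E'
from h import *
state()
im,c=shot("wrist"); cv2.imwrite("pics/w5.png",im)
E
```

```text
clock: 3.35
position: [0.5951, 0.1546, 0.1237]
ee_rot: [-0.212, 0.977, 0.0, 0.001]
ft_force: [-0.1, -0.3, 3.7]
grip_width: 0.289
clock: 3.85
position: [0.5951, 0.1547, 0.1237]
ee_rot: [-0.212, 0.977, 0.0, 0.001]
ft_force: [-0.4, -1.1, 6.2]
grip_width: 0.29
t 3.85 pos [0.5951 0.1547 0.1237] yAng 114.53 tilt [0.07 0.02] q [-0.52  0.41  0.24  1.65 -0.11  1.09  1.75] F [-0.4 -1.1  6.2] g 0.29
```

View pics/w5.png

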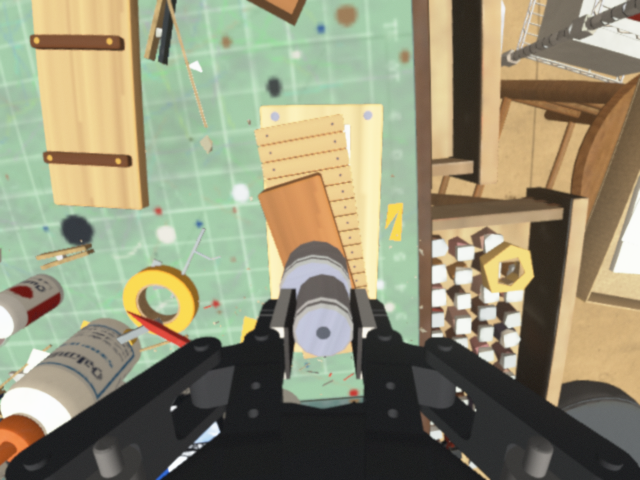

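```bash
python3 -m crank '[[-1,[0,0,-0.1],[0,0,0]],[-1,[0,0,-0.2],[0,0,0]],[-1,[0,0,-0.3],[0,0,0]],[-1,[0,0,-0.3],[0,0,0]],[-1,[0,0,-0.1],[0,0,0]]]' 40
python3 - <<'E'
from h import *
go(.4224,-.073,.15,114.5)
im,c=shot("wrist"); cv2.imwrite("pics/w6.png",im)
E
```

```text
clock: 4.4
position: [0.5954, 0.155, 0.2055]
ee_rot: [-0.213, 0.977, 0.0, 0.002]
ft_force: [0.0, 1.2, 0.2]
grip_width: 0.29
t 4.4 pos [0.5954 0.155  0.2055] yAng 114.54 tilt [0.17 0.08] q [-0.53  0.34  0.25  1.57 -0.09  1.24  1.74] F [0.  1.2 0.2] g 0.29
shift units [ 3.153 -1.694  0.684] turn z units 0.001
rotvec units [0.    0.004 0.001]
```

View pics/w6.png

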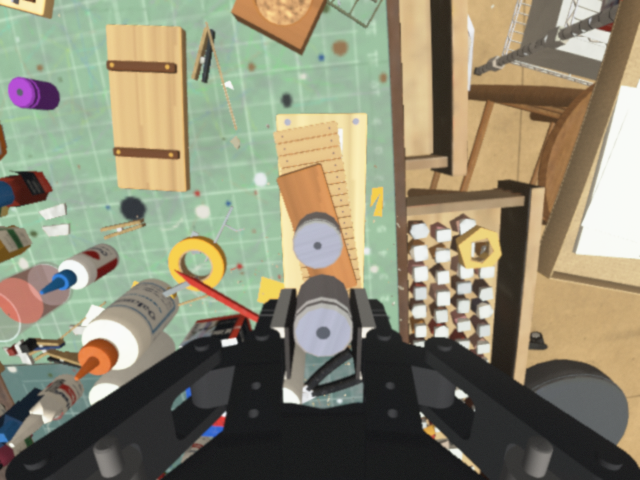

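```bash
python3 -m crank '[[-1,[0.3,-0.15,0],[0,0,0]],[-1,[0.45,-0.24,0],[0,0,0]],[-1,[0.45,-0.24,0],[0,0,0]],[-1,[0.45,-0.24,0],[0,0,0]],[-1,[0.45,-0.24,0],[0,0,0]]]'; python3 -m crank '[[-1,[0.45,-0.24,0],[0,0,0]],[-1,[0.45,-0.24,0],[0,0,0]],[-1,[0.1,-0.07,0.3],[0,0,0]],[-1,[0,0,0],[0,0,0]],[-1,[0,0,0],[0,0,0]]]'
python3 - <<'E'
from h import *
go(.4224,-.073,.15,114.5)
im,c=shot("wrist"); cv2.imwrite("pics/w7.png",im)
E
```

```text
clock: 4.95
position: [0.4769, 0.003, 0.2016]
ee_rot: [-0.213, 0.977, 0.0, -0.001]
ft_force: [0.9, -0.6, -1.0]
grip_width: 0.287
clock: 5.45
position: [0.424, -0.0684, 0.1785]
ee_rot: [-0.213, 0.977, 0.0, -0.001]
ft_force: [-0.3, 0.3, -1.3]
grip_width: 0.288
t 5.45 pos [ 0.424  -0.0684  0.1785] yAng 114.57 tilt [-0.09  0.01] q [-0.35 -0.06  0.39  2.06  0.03  1.14  2.03] F [-0.3  0.3 -1.3] g 0.288
shift units [ 0.041 -0.044  0.357] turn z units 0.001
rotvec units [ 0.001 -0.002  0.001]
```

View pics/w7.png

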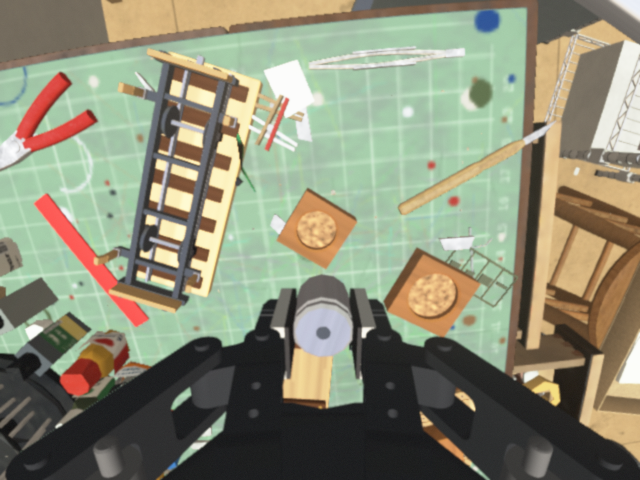

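Run:
```python
from h import *
im=cv2.imread("pics/w7.png")
crop(im,260,170,500,340,3.2,"pics/w7a.png")
crop(im,80,30,290,330,2.6,"pics/w7b.png"); state()
```

```text
t 5.5 pos [ 0.4247 -0.0682  0.1791] yAng 114.61 tilt [-0.02 -0.  ] q [-0.35 -0.06  0.39  2.06  0.03  1.14  2.03] F [ 0.  -0.2 -1.2] g 0.288
```

View pics/w7a.png

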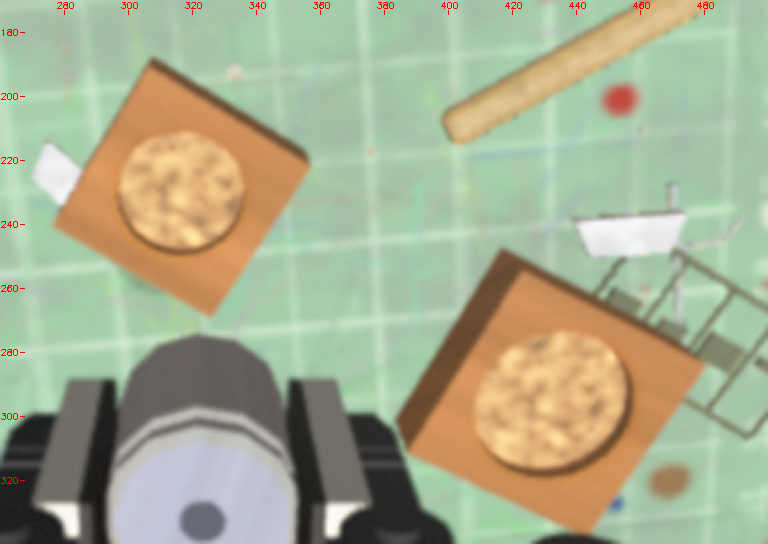

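View pics/w7b.png

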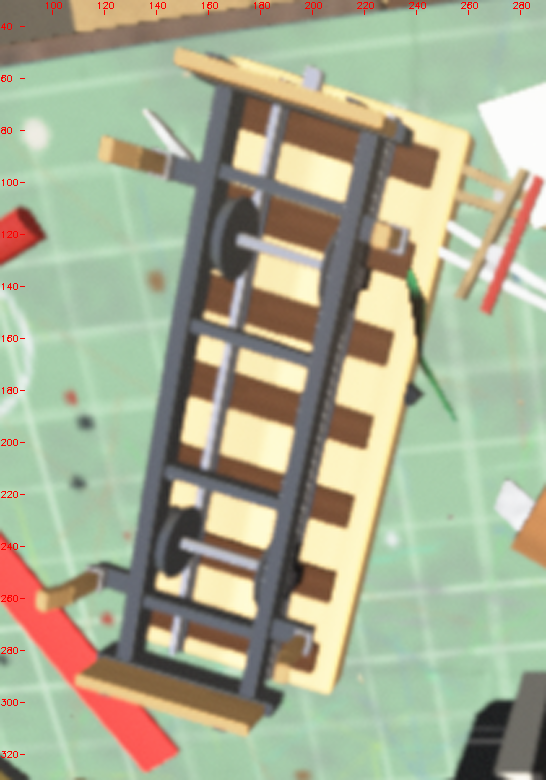

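Run:
```python
from h import *
M=manip.get_obs()
c=cam("wrist",(np.array([.424,-.0684,.1785]),M["ee_rot"])); O=(260,170)
meas(c,'ss',[(148,68),(306,165),(212,317),(54,227)],3.2,O,.024)
meas(c,'ssock',[(181,191)],3.2,O,.024)
meas(c,'ls',[(521,270),(705,367),(588,535),(408,452)],3.2,O,.024)
meas(c,'lsock',[(553,403)],3.2,O,.024)
meas(c,'wag',[(178,50),(395,122),(250,732),(78,680)],2.6,(80,30),.064)
go(.4224,-.073,.04,114.5)
```

```text
ss [ 0.4238 -0.074   0.024 ] edges [0.0495, 0.0483, 0.0491, 0.0494] yaws [83.4, 82.9, 84.7, 83.3]
ssock [ 0.4223 -0.0743  0.024 ] edges [0.0] yaws [0.0]
ls [0.4361 0.0484 0.024 ] edges [0.0614, 0.0622, 0.0604, 0.0618] yaws [87.9, 86.9, 87.5, 87.9]
lsock [0.4348 0.0466 0.024 ] edges [0.0] yaws [0.0]
wag [ 0.4339 -0.188   0.064 ] edges [0.1784, 0.0563, 0.1779, 0.0538] yaws [6.8, 6.0, 6.0, 6.5]
t 5.5 pos [ 0.4247 -0.0682  0.1791] yAng 114.61 tilt [-0.02 -0.  ] q [-0.35 -0.06  0.39  2.06  0.03  1.14  2.03] F [ 0.  -0.2 -1.2] g 0.288
shift units [ 0.05  -0.043  1.739] turn z units 0.002
rotvec units [ 0.    -0.     0.002]
```

```bash
python3 -m crank '[[-1,[0.05,-0.05,0.3],[0,0,0]],[-1,[0,0,0.4],[0,0,0]],[-1,[0,0,0.4],[0,0,0]],[-1,[0,0,0.3],[0,0,0]],[-1,[0,0,0.07],[0,0,0]]]'; python3 -m crank '[[-1,[0,0,0],[0,0,0]],[-1,[0,0,0],[0,0,0]],[-1,[0,0,0],[0,0,0]],[-1,[0,0,0],[0,0,0]],[-1,[0,0,0],[0,0,0]]]';python3 - <<'E'
from h import *
go(.423,-.0735,.052,114.5)
im,c=shot("wrist"); cv2.imwrite("pics/w8.png",im); im=manip.camera("scene");crop(im,330,200,430,300,6,"pics/s8.png")
E
```

```text
clock: 6.0
position: [0.4216, -0.0734, 0.0595]
ee_rot: [-0.213, 0.977, 0.0, -0.002]
ft_force: [-0.5, -0.8, -1.3]
grip_width: 0.285
clock: 6.5
position: [0.4226, -0.0744, 0.0619]
ee_rot: [-0.213, 0.977, 0.0, 0.001]
ft_force: [0.4, -1.2, -1.7]
grip_width: 0.292
t 6.5 pos [ 0.4226 -0.0744  0.0619] yAng 114.54 tilt [0.07 0.02] q [-0.32  0.12  0.41  2.18 -0.06  0.85  2.13] F [ 0.4 -1.2 -1.7] g 0.292
shift units [-0.009  0.008  0.124] turn z units 0.001
rotvec units [-0.     0.002  0.001]
```

View pics/w8.png

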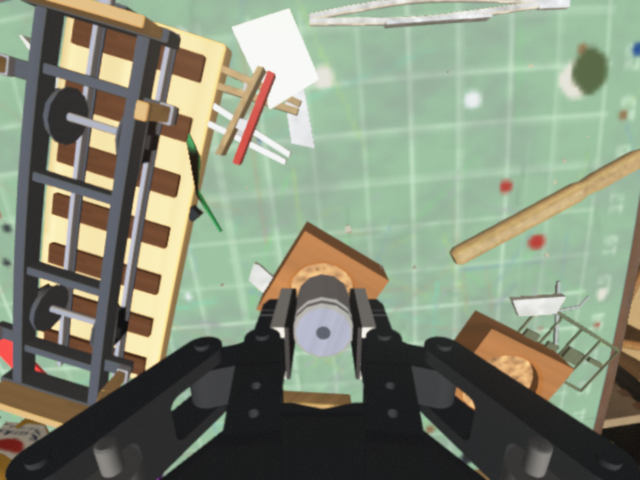

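View pics/s8.png

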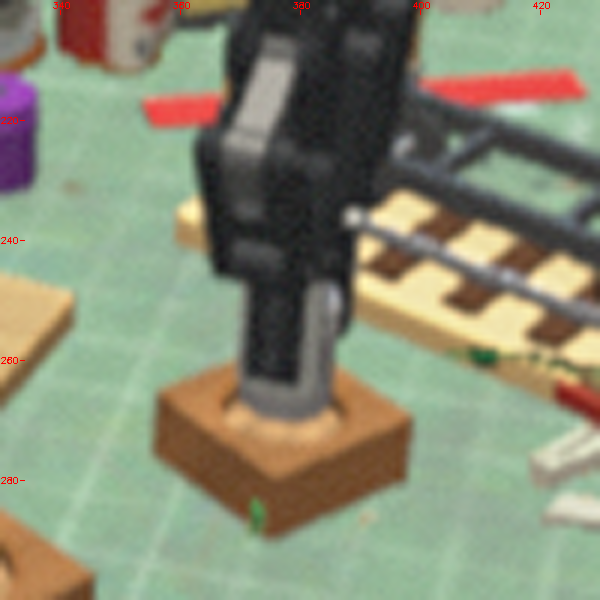

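```bash
python3 -m crank '[[-1,[0,0.01,0.05],[0,0,0]],[-1,[0,0,0.03],[0,0,0]],[-1,[0,0,0.02],[0,0,0]],[-1,[0,0,0],[0,0,0]],[-1,[0,0,0],[0,0,0]]]'
python3 - <<'E'
from h import *
go(.423,-.0735,.052,114.5)
E
```

```text
clock: 7.1
position: [0.4218, -0.0737, 0.0532]
ee_rot: [-0.213, 0.977, 0.0, -0.0]
ft_force: [-0.0, 0.2, -1.5]
grip_width: 0.287
t 7.1 pos [ 0.4218 -0.0737  0.0532] yAng 114.54 tilt [-0.01 -0.  ] q [-0.32  0.14  0.41  2.19 -0.07  0.83  2.13] F [-0.   0.2 -1.5] g 0.287
shift units [-0.014 -0.004  0.015] turn z units 0.001
rotvec units [ 0.    -0.     0.001]
```

```bash
python3 -m crank '[[-1,[0,0,0.015],[0,0,0]],[-1,[0,0,0.015],[0,0,0]],[-1,[0,0,0],[0,0,0]],[-1,[0,0,0],[0,0,0]],[-1,[0,0,0],[0,0,0]]]'
python3 - <<'E'
from h import *
state();im=manip.camera("scene");crop(im,330,200,430,300,6,"pics/s9.png")
E
```

```text
clock: 7.6
position: [0.4222, -0.0737, 0.0516]
ee_rot: [-0.212, 0.977, 0.0, 0.0]
ft_force: [-5.4, 1.2, 11.3]
grip_width: 0.292
t 7.6 pos [ 0.4222 -0.0737  0.0516] yAng 114.53 tilt [0.02 0.03] q [-0.32  0.14  0.41  2.19 -0.08  0.83  2.14] F [-5.4  1.2 11.3] g 0.292
```

View pics/s9.png

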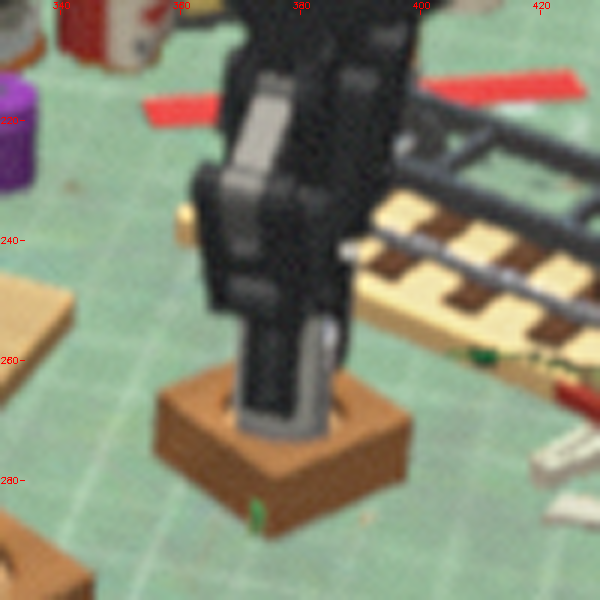

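```bash
python3 -m crank '[[-0.3,[0,0,-0.01],[0,0,0]],[-0.2,[0,0,0],[0,0,0]],[0,[0,0,0],[0,0,0]],[0.2,[0,0,0],[0,0,0]],[0.4,[0,0,0],[0,0,0]]]'; python3 -m crank '[[0.4,[0,0,-0.1],[0,0,0]],[0.4,[0,0,-0.3],[0,0,0]],[0.6,[0,0,-0.5],[0,0,0]],[1,[0,0,-0.5],[0,0,0]],[1,[0,0,0],[0,0,0]]]';python3 - <<'E'
from h import *
o,M=state();im,c=shot("wrist");cv2.imwrite("pics/w10.png",im);im=manip.camera("scene");crop(im,330,200,430,300,6,"pics/s10.png")
E
```

```text
clock: 8.15
position: [0.4218, -0.0736, 0.0516]
ee_rot: [-0.213, 0.977, 0.0, -0.0]
ft_force: [-0.1, 0.2, -0.5]
grip_width: 0.701
clock: 8.65
position: [0.4246, -0.074, 0.169]
ee_rot: [-0.212, 0.977, -0.0, 0.004]
ft_force: [0.1, -0.7, -0.1]
grip_width: 0.999
t 8.65 pos [ 0.4246 -0.074   0.169 ] yAng 114.51 tilt [0.48 0.05] q [-0.35 -0.06  0.41  2.08  0.02  1.11  2.05] F [ 0.1 -0.7 -0.1] g 0.999
```

View pics/s10.png

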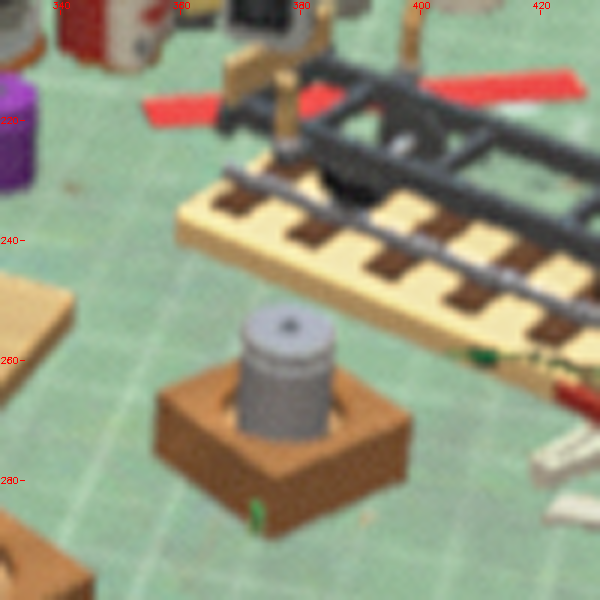

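View pics/w10.png

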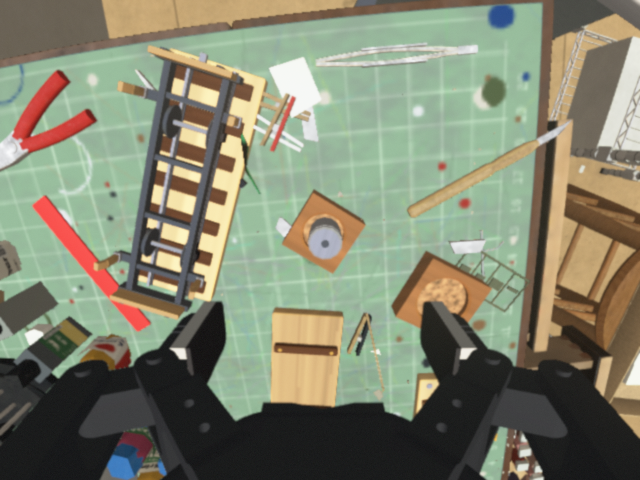

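Run:
```python
from h import *
go(.594,.151,.165,114.5)
```

```text
t 8.75 pos [ 0.4224 -0.0737  0.1648] yAng 114.54 tilt [0.14 0.03] q [-0.35 -0.05  0.41  2.08  0.02  1.1   2.05] F [-0.1  1.   0.3] g 1.003
shift units [-3.118  1.664  0.004] turn z units 0.001
rotvec units [-0.001  0.003  0.001]
```

```bash
python3 -m crank '[[1,[-0.3,0.16,-0.1],[0,0,0]],[1,[-0.5,0.27,0],[0,0,0]],[1,[-0.5,0.27,0],[0,0,0]],[1,[-0.5,0.27,0],[0,0,0]],[1,[-0.5,0.27,0],[0,0,0]]]';python3 -m crank '[[1,[-0.5,0.27,0],[0,0,0]],[1,[-0.3,0.15,0],[0,0,0]],[1,[0,0,0],[0,0,0]],[1,[0,0,0],[0,0,0]],[1,[0,0,0],[0,0,0]]]';python3 - <<'E'
from h import *
go(.594,.151,.0897,114.5)
im,c=shot("wrist");crop(im,220,180,420,380,3,"pics/w11.png")
state()
E
```

```text
clock: 9.25
position: [0.5482, 0.0944, 0.1702]
ee_rot: [-0.212, 0.977, -0.0, -0.001]
ft_force: [-0.0, -0.6, -0.3]
grip_width: 1.002
clock: 9.75
position: [0.5917, 0.1487, 0.1709]
ee_rot: [-0.212, 0.977, -0.0, -0.001]
ft_force: [-0.4, -0.4, 0.1]
grip_width: 1.003
t 9.75 pos [0.5917 0.1487 0.1709] yAng 114.46 tilt [-0.09 -0.06] q [-0.54  0.36  0.27  1.62 -0.1   1.18  1.75] F [-0.4 -0.4  0.1] g 1.003
shift units [-0.04   0.014  1.015] turn z units -0.001
rotvec units [-0.    -0.002 -0.001]
t 9.8 pos [0.5918 0.1487 0.1713] yAng 114.45 tilt [-0.05 -0.03] q [-0.54  0.36  0.27  1.62 -0.1   1.18  1.75] F [-0.3 -0.  -0.4] g 0.993
```

View pics/w11.png

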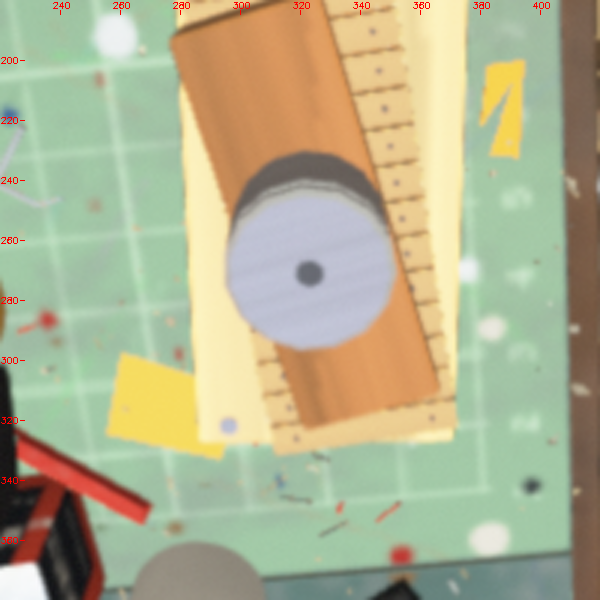

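Run:
```python
from h import *
o=manip.get_obs(); c=cam("wrist",(o["position"],o["ee_rot"])); O=(220,180)
meas(c,'large',[(309,272)],3,O,.088)
meas(c,'caul partial',[(170,40),(304,430),(442,390)],3,O,.054)
go(.594,.151,.0897,114.5)
```

```text
large [0.5962 0.1514 0.088 ] edges [0.0] yaws [0.0]
caul partial [0.6141 0.1599 0.054 ] edges [0.1143, 0.1084, 0.0382] yaws [60.9, 41.4, 42.5]
t 9.8 pos [0.5918 0.1487 0.1713] yAng 114.45 tilt [-0.05 -0.03] q [-0.54  0.36  0.27  1.62 -0.1   1.18  1.75] F [-0.3 -0.  -0.4] g 0.993
shift units [-0.038  0.015  1.02 ] turn z units -0.001
rotvec units [-0.    -0.001 -0.001]
```

```bash
python3 -m crank '[[1,[-0.05,0.01,0.25],[0,0,0]],[1,[0,0,0.3],[0,0,0]],[1,[0,0,0.3],[0,0,0]],[1,[0,0,0.16],[0,0,0]],[1,[0,0,0],[0,0,0]]]';python3 -m crank '[[-1,[0,0,0],[0,0,0]],[-1,[0,0,0],[0,0,0]],[-1,[0,0,0],[0,0,0]],[-1,[0,0,0],[0,0,0]],[-1,[0,0,0],[0,0,0]]]' 40;python3 -m crank '[[-1,[0,0,0],[0,0,0]],[-1,[0,0,0],[0,0,0]],[-1,[0,0,0],[0,0,0]],[-1,[0,0,0],[0,0,0]],[-1,[0,0,0],[0,0,0]]]' 60;python3 - <<'E'
from h import *
state()
im,c=shot("wrist");cv2.imwrite("pics/w12.png",im)
E
```

```text
clock: 10.3
position: [0.5944, 0.1516, 0.0894]
ee_rot: [-0.212, 0.977, -0.0, -0.001]
ft_force: [-0.5, 0.7, 0.7]
grip_width: 0.998
clock: 10.8
position: [0.5963, 0.1525, 0.0922]
ee_rot: [-0.212, 0.977, 0.0, 0.001]
ft_force: [-0.6, -1.5, 5.4]
grip_width: 0.428
clock: 11.3
position: [0.5963, 0.1525, 0.0923]
ee_rot: [-0.212, 0.977, 0.0, 0.001]
ft_force: [-1.0, -1.7, 6.0]
grip_width: 0.418
t 11.3 pos [0.5963 0.1525 0.0923] yAng 114.53 tilt [0.1  0.04] q [-0.52  0.45  0.25  1.68 -0.13  1.03  1.77] F [-1.  -1.7  6. ] g 0.418
```

View pics/w12.png

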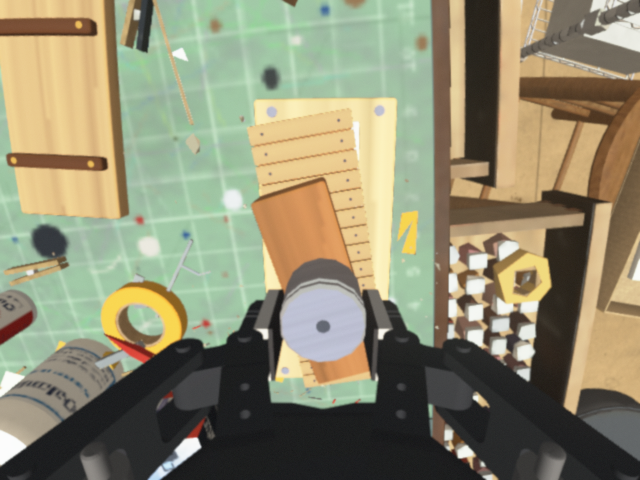

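```bash
python3 -m crank '[[-1,[0,0,-0.1],[0,0,0]],[-1,[0,0,-0.2],[0,0,0]],[-1,[0,0,-0.3],[0,0,0]],[-1,[0,0,-0.2],[0,0,0]],[-1,[0,0,0],[0,0,0]]]'
python3 - <<'E'
from h import *
go(.4352,.048,.15,114.5)
im,c=shot("wrist");cv2.imwrite("pics/w13.png",im)
E
```

```text
clock: 11.85
position: [0.5971, 0.1529, 0.1584]
ee_rot: [-0.213, 0.977, 0.0, 0.002]
ft_force: [0.9, 0.4, -2.7]
grip_width: 0.417
t 11.85 pos [0.5971 0.1529 0.1584] yAng 114.54 tilt [0.27 0.11] q [-0.54  0.38  0.27  1.62 -0.11  1.15  1.75] F [ 0.9  0.4 -2.7] g 0.417
shift units [ 2.386 -0.353  0.094] turn z units 0.001
rotvec units [-0.     0.006  0.001]
```

View pics/w13.png

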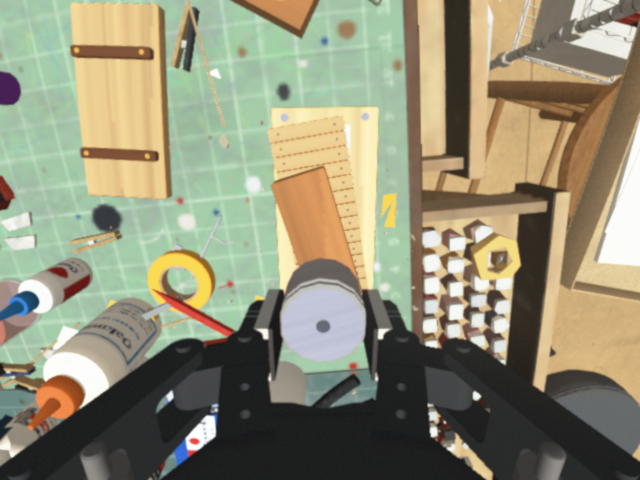

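```bash
python3 - <<'E'
from h import *
o=manip.get_obs(); c=cam("wrist",(np.array([.5971,.1529,.1584]),o["ee_rot"]))
w=pix2w(c,[(323,326)],.1584-.0043)[0]; M=R.from_quat(o["ee_rot"]).as_matrix()
print((M.T@(w-np.array([.5971,.1529,.1584]))*1000).round(1))
E
python3 -m crank '[[-1,[0.25,-0.05,0],[0,0,0]],[-1,[0.45,-0.06,0],[0,0,0]],[-1,[0.45,-0.06,0],[0,0,0]],[-1,[0.45,-0.06,0],[0,0,0]],[-1,[0.45,-0.06,0],[0,0,0]]]'; python3 -m crank '[[-1,[0.3,-0.05,0],[0,0,0]],[-1,[0,0,0.2],[0,0,0]],[-1,[0,0,0.2],[0,0,0]],[-1,[0,0,0],[0,0,0]],[-1,[0,0,0],[0,0,0]]]';python3 - <<'E'
from h import *
go(.4353,.0482,.0543,114.5)
im,c=shot("wrist");cv2.imwrite("pics/w14.png",im)
im=manip.camera("scene");crop(im,270,230,370,330,6,"pics/s14.png")
E
```

```text
[0.7 0.5 4.3]
clock: 12.4
position: [0.4541, 0.0625, 0.1539]
ee_rot: [-0.213, 0.977, -0.0, -0.001]
ft_force: [0.1, -0.2, -2.1]
grip_width: 0.421
clock: 12.9
position: [0.4356, 0.0496, 0.1227]
ee_rot: [-0.213, 0.977, -0.0, -0.001]
ft_force: [0.7, -0.3, -3.4]
grip_width: 0.423
t 12.9 pos [0.4356 0.0496 0.1227] yAng 114.55 tilt [-0.07 -0.02] q [-0.51  0.04  0.3   2.1  -0.01  1.01  1.8 ] F [ 0.7 -0.3 -3.4] g 0.423
shift units [ 0.009 -0.015  0.855] turn z units 0.001
rotvec units [ 0.    -0.002  0.001]
```

View pics/w14.png

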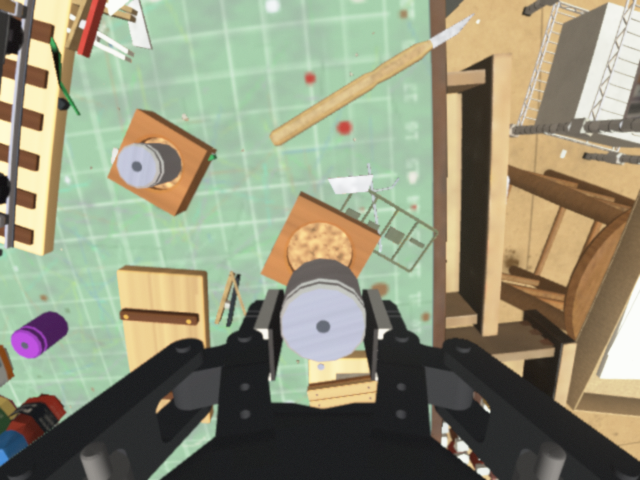

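View pics/s14.png

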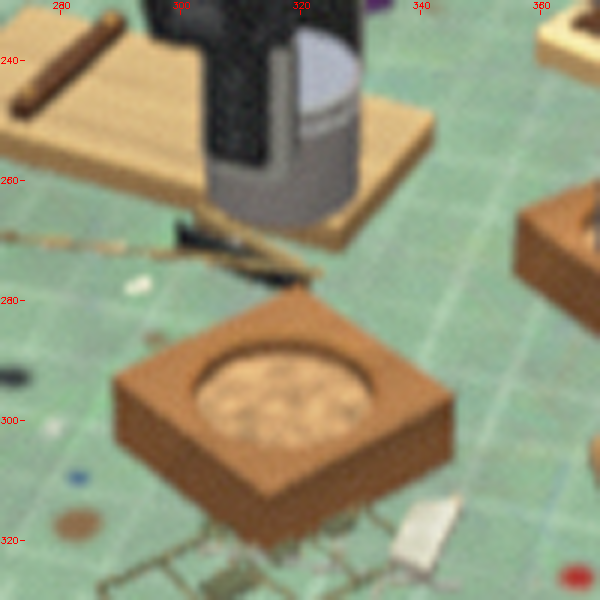

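```bash
python3 -m crank '[[-1,[0,-0.01,0.25],[0,0,0]],[-1,[0,0,0.3],[0,0,0]],[-1,[0,0,0.15],[0,0,0]],[-1,[0,0,0],[0,0,0]],[-1,[0,0,0],[0,0,0]]]';python3 - <<'E'
from h import *
go(.4353,.0482,.0543,114.5)
im=manip.camera("scene");crop(im,270,230,370,330,6,"pics/s15.png")
E
```

```text
clock: 13.5
position: [0.4367, 0.0491, 0.0676]
ee_rot: [-0.213, 0.977, 0.0, 0.0]
ft_force: [0.7, -0.5, -3.6]
grip_width: 0.418
t 13.5 pos [0.4367 0.0491 0.0676] yAng 114.54 tilt [0.02 0.01] q [-0.5   0.13  0.3   2.14 -0.05  0.87  1.83] F [ 0.7 -0.5 -3.6] g 0.418
shift units [ 0.02  -0.003  0.166] turn z units 0.001
rotvec units [-0.     0.001  0.001]
```

View pics/s15.png

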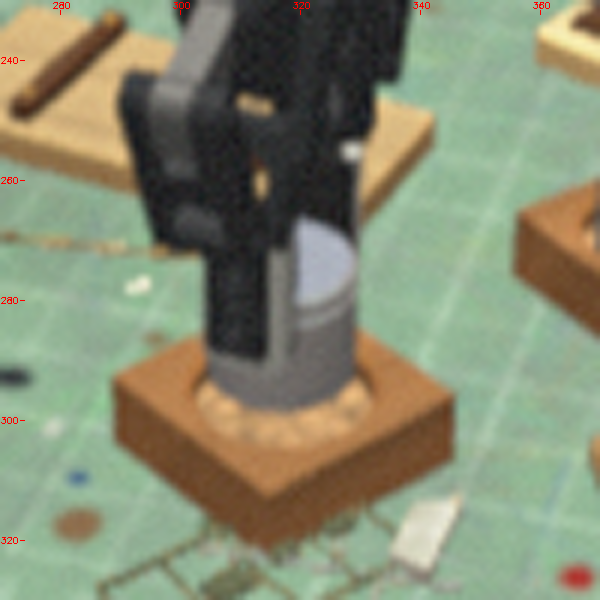

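Centred in the socket view; lower onto the floor.

```bash
python3 -m crank '[[-1,[0.02,0,0.08],[0,0,0]],[-1,[0,0,0.05],[0,0,0]],[-1,[0,0,0.02],[0,0,0]],[-1,[0,0,0],[0,0,0]],[-1,[0,0,0],[0,0,0]]]';python3 - <<'E'
from h import *
go(.4353,.0482,.0543,114.5)
E
```

```text
clock: 14.05
position: [0.4348, 0.0483, 0.0549]
ee_rot: [-0.213, 0.977, 0.0, 0.0]
ft_force: [-1.2, 0.8, -3.2]
grip_width: 0.419
t 14.05 pos [0.4348 0.0483 0.0549] yAng 114.54 tilt [0. 0.] q [-0.5   0.15  0.3   2.16 -0.06  0.84  1.84] F [-1.2  0.8 -3.2] g 0.419
shift units [-0.005 -0.004  0.008] turn z units 0.001
rotvec units [0.    0.    0.001]
```

```bash
python3 -m crank '[[-1,[0,0,0.015],[0,0,0]],[-1,[0,0,0.01],[0,0,0]],[-1,[0,0,0],[0,0,0]],[-1,[0,0,0],[0,0,0]],[-1,[0,0,0],[0,0,0]]]';python3 - <<'E'
from h import *
go(.4353,.0482,.0543,114.5)
E
```

```text
clock: 14.55
position: [0.4351, 0.0484, 0.0542]
ee_rot: [-0.212, 0.977, 0.0, 0.0]
ft_force: [-7.6, -1.5, 19.1]
grip_width: 0.421
t 14.55 pos [0.4351 0.0484 0.0542] yAng 114.53 tilt [0.01 0.04] q [-0.5   0.15  0.3   2.16 -0.06  0.84  1.84] F [-7.6 -1.5 19.1] g 0.421
shift units [-0.001 -0.003 -0.001] turn z units 0.001
rotvec units [0.001 0.001 0.001]
```

```bash
python3 -m crank '[[-0.1,[0,0,-0.01],[0,0,0]],[0,[0,0,0],[0,0,0]],[0.2,[0,0,0],[0,0,0]],[0.4,[0,0,0],[0,0,0]],[0.6,[0,0,0],[0,0,0]]]'; python3 -m crank '[[0.6,[0,0,-0.1],[0,0,0]],[0.6,[0,0,-0.3],[0,0,0]],[0.8,[0,0,-0.5],[0,0,0]],[1,[0,0,-0.4],[0,0,0]],[1,[0,0,0],[0,0,0]]]';python3 - <<'E'
from h import *
go(.595,.152,.17,132.3)
im=manip.camera("scene");crop(im,270,230,370,330,6,"pics/s16.png")
im=manip.camera("wrist");cv2.imwrite("pics/w16.png",im)
E
```

```text
clock: 15.05
position: [0.4348, 0.0483, 0.0536]
ee_rot: [-0.213, 0.977, 0.0, -0.0]
ft_force: [-1.2, -0.1, -0.7]
grip_width: 0.796
clock: 15.55
position: [0.4372, 0.0487, 0.1623]
ee_rot: [-0.212, 0.977, 0.0, 0.004]
ft_force: [0.4, -0.1, -0.4]
grip_width: 1.004
t 15.55 pos [0.4372 0.0487 0.1623] yAng 114.53 tilt [0.41 0.14] q [-0.51 -0.02  0.3   2.06  0.    1.09  1.78] F [ 0.4 -0.1 -0.4] g 1.004
shift units [-2.331  0.355 -0.08 ] turn z units -0.395
rotvec units [-0.002  0.009 -0.395]
```

View pics/s16.png

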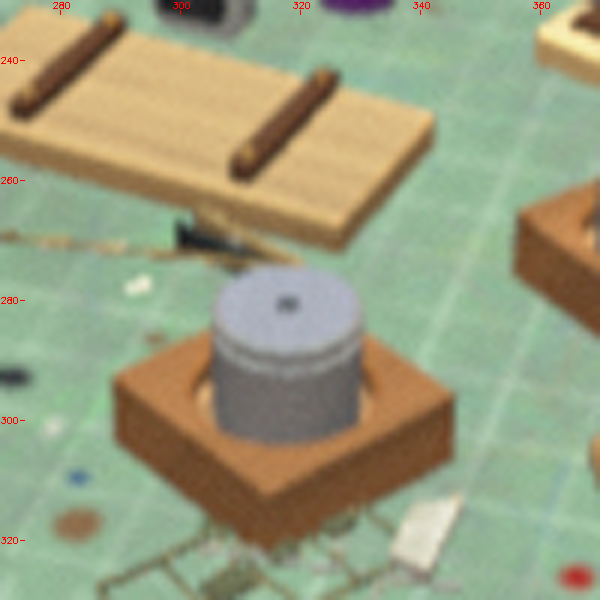

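View pics/w16.png

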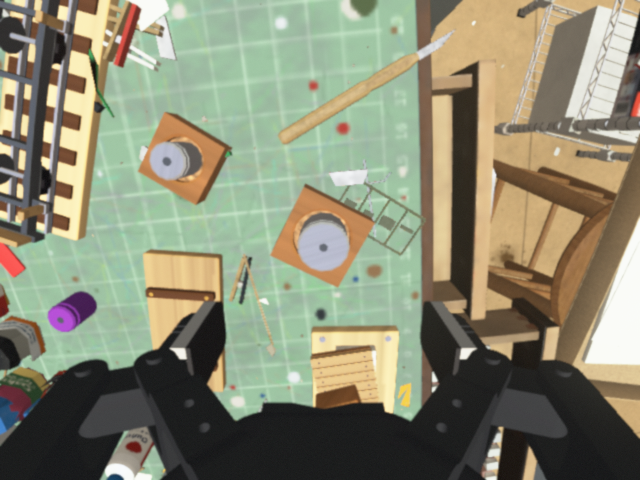

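Both weights sit upright in their sockets. Next the caul: translate, then turn.

```bash
python3 -m crank '[[1,[-0.35,0.05,0],[0,0,0]],[1,[-0.55,0.08,0],[0,0,0]],[1,[-0.55,0.08,0],[0,0,0]],[1,[-0.55,0.08,0],[0,0,0]],[1,[-0.33,0.06,0],[0,0,0]]]';python3 -m crank '[[1,[0,0,0],[0,0,-0.13]],[1,[0,0,0],[0,0,-0.14]],[1,[0,0,0],[0,0,-0.13]],[1,[0,0,0],[0,0,0]],[1,[0,0,0],[0,0,0]]]';python3 - <<'E'
from h import *
o,M=state()
im,c=shot("wrist");cv2.imwrite("pics/w17.png",im);crop(im,220,90,420,350,3,"pics/w17c.png");state()
E
```

```text
clock: 16.15
position: [0.5938, 0.1531, 0.1556]
ee_rot: [-0.213, 0.977, -0.0, -0.001]
ft_force: [-0.6, -0.1, 0.5]
grip_width: 0.997
clock: 16.65
position: [0.5922, 0.1509, 0.1567]
ee_rot: [-0.361, 0.932, 0.0, -0.001]
ft_force: [0.3, 0.3, 0.1]
grip_width: 0.998
t 16.65 pos [0.5922 0.1509 0.1567] yAng 132.36 tilt [-0.09 -0.03] q [-0.51  0.37  0.23  1.63 -0.09  1.15  2.05] F [0.3 0.3 0.1] g 0.998
t 16.7 pos [0.5924 0.151  0.157 ] yAng 132.37 tilt [-0.06 -0.02] q [-0.51  0.37  0.23  1.63 -0.09  1.15  2.05] F [-0.8 -0.8 -0.7] g 0.999
```

View pics/w17c.png

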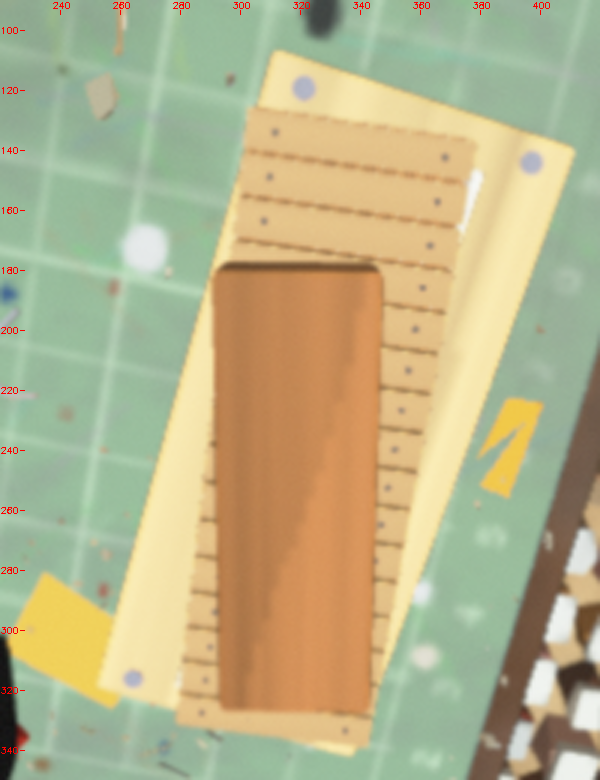

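Run:
```python
from h import *
o=manip.get_obs(); c=cam("wrist",(np.array([.5923,.151,.1568]),o["ee_rot"])); O=(220,90)
meas(c,'caul',[(213,268),(383,270),(371,711),(220,710)],3,O,.054)
meas(c,'deck',[(250,107),(477,142),(369,747),(176,724)],3,O,.032)
meas(c,'board',[(275,50),(575,150),(352,756),(98,687)],3,O,.014)
go(.5957,.1525,.062,132.3)
```

```text
caul [0.5961 0.1521 0.054 ] edges [0.1095, 0.0373, 0.1094, 0.0379] yaws [41.7, 41.7, 42.0, 41.9]
deck [0.5895 0.1519 0.032 ] edges [0.1634, 0.0535, 0.1629, 0.0541] yaws [34.2, 34.1, 34.4, 34.6]
board [0.5888 0.1528 0.014 ] edges [0.1828, 0.079, 0.1827, 0.0785] yaws [25.3, 25.1, 25.2, 25.1]
t 16.7 pos [0.5924 0.151  0.157 ] yAng 132.37 tilt [-0.06 -0.02] q [-0.51  0.37  0.23  1.63 -0.09  1.15  2.05] F [-0.8 -0.8 -0.7] g 0.999
shift units [-0.044 -0.015  1.187] turn z units 0.002
rotvec units [ 0.001 -0.001  0.002]
```

```bash
python3 -m crank '[[1,[-0.05,-0.01,0.3],[0,0,0]],[1,[0,0,0.35],[0,0,0]],[1,[0,0,0.35],[0,0,0]],[1,[0,0,0.22],[0,0,0]],[1,[0,0,0],[0,0,0]]]';python3 -m crank '[[-1,[0,0,0],[0,0,0]],[-1,[0,0,0],[0,0,0]],[-1,[0,0,0],[0,0,0]],[-1,[0,0,0],[0,0,0]],[-1,[0,0,0],[0,0,0]]]' 40;python3 - <<'E'
from h import *
state()
im,c=shot("wrist");cv2.imwrite("pics/w18.png",im)
E
```

```text
clock: 17.2
position: [0.5943, 0.1528, 0.0572]
ee_rot: [-0.362, 0.932, 0.0, -0.003]
ft_force: [0.0, -0.3, -0.2]
grip_width: 0.999
clock: 17.7
position: [0.597, 0.1536, 0.0615]
ee_rot: [-0.363, 0.932, 0.0, 0.001]
ft_force: [-0.8, -0.6, 6.5]
grip_width: 0.438
t 17.7 pos [0.597  0.1536 0.0615] yAng 132.53 tilt [0.12 0.05] q [-0.49  0.49  0.21  1.69 -0.12  0.97  2.07] F [-0.8 -0.6  6.5] g 0.438
```

View pics/w18.png

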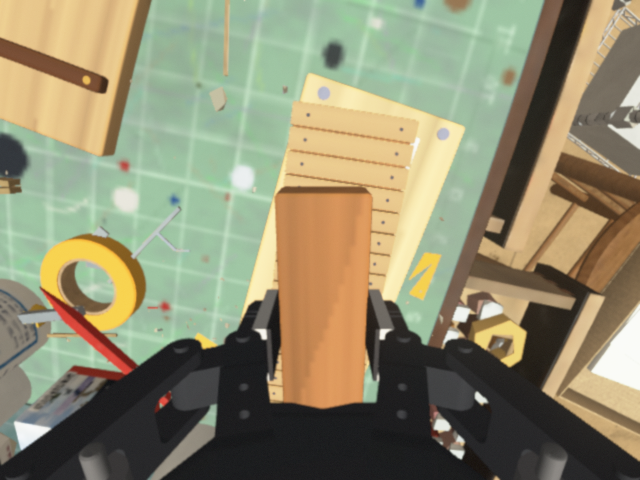

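```bash
python3 -m crank '[[-1,[0,0,-0.1],[0,0,0]],[-1,[0,0,-0.2],[0,0,0]],[-1,[0,0,-0.3],[0,0,0]],[-1,[0,0,-0.3],[0,0,0]],[-1,[0,0,0],[0,0,0]]]' 50
python3 - <<'E'
from h import *
go(.5654,-.0287,.13,132.4)
im,c=shot("wrist");cv2.imwrite("pics/w19.png",im)
E
```

```text
clock: 18.25
position: [0.5983, 0.1538, 0.137]
ee_rot: [-0.363, 0.932, -0.0, 0.003]
ft_force: [0.7, -0.4, -0.4]
grip_width: 0.435
t 18.25 pos [0.5983 0.1538 0.137 ] yAng 132.53 tilt [0.35 0.13] q [-0.5   0.4   0.22  1.64 -0.1   1.11  2.06] F [ 0.7 -0.4 -0.4] g 0.435
shift units [ 1.845 -1.403  0.079] turn z units 0.003
rotvec units [-0.003  0.008  0.003]
```

View pics/w19.png

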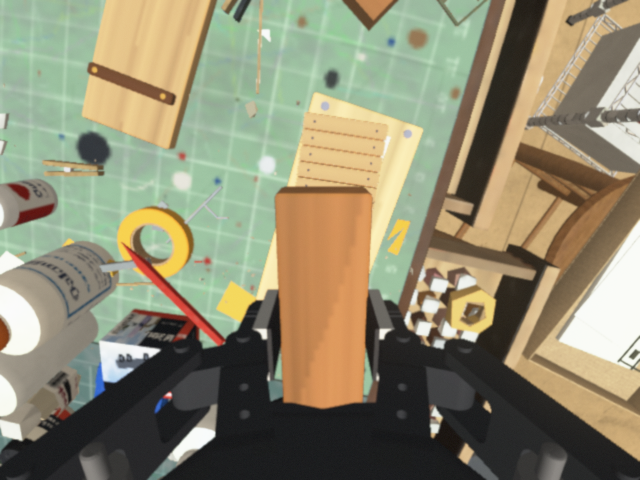

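```bash
python3 -m crank '[[-1,[0.25,-0.2,0],[0,0,0]],[-1,[0.42,-0.32,0],[0,0,0]],[-1,[0.42,-0.32,0],[0,0,0]],[-1,[0.42,-0.32,0],[0,0,0]],[-1,[0.33,-0.24,0],[0,0,0]]]';python3 -m crank '[[-1,[0,0,0],[0,0,0.1]],[-1,[0,0,0],[0,0,0.16]],[-1,[0,0,0],[0,0,0.16]],[-1,[0,0,0],[0,0,0.06]],[-1,[0,0,0],[0,0,0]]]'
python3 - <<'E'
from h import *
go(.5654,-.0287,.0515,110.7)
im,c=shot("wrist");cv2.imwrite("pics/w20.png",im)
im=manip.camera("scene");crop(im,230,190,370,290,5,"pics/s20.png")
E
```

```text
clock: 18.8
position: [0.5623, -0.0316, 0.1317]
ee_rot: [-0.362, 0.932, -0.0, -0.001]
ft_force: [1.2, -0.5, -1.4]
grip_width: 0.429
clock: 19.3
position: [0.563, -0.0287, 0.1316]
ee_rot: [-0.181, 0.983, 0.0, -0.001]
ft_force: [-0.1, 0.3, -0.3]
grip_width: 0.429
t 19.3 pos [ 0.563  -0.0287  0.1316] yAng 110.91 tilt [-0.07 -0.  ] q [-0.34  0.31  0.36  1.79 -0.12  1.07  2.  ] F [-0.1  0.3 -0.3] g 0.429
shift units [-0.029 -0.011  1.001] turn z units 0.005
rotvec units [ 0.    -0.001  0.005]
```

View pics/w20.png

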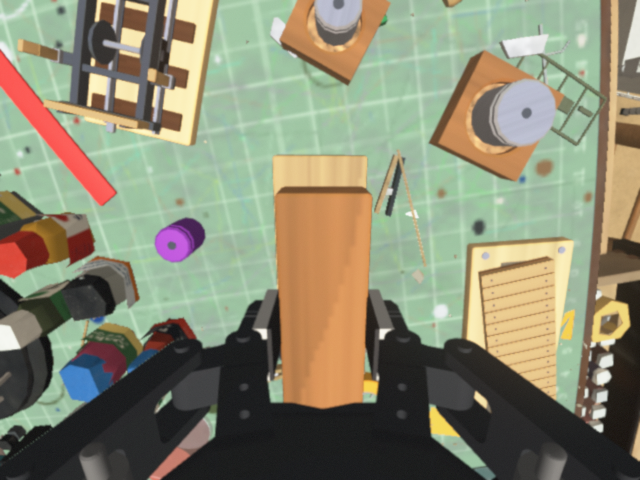

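View pics/s20.png

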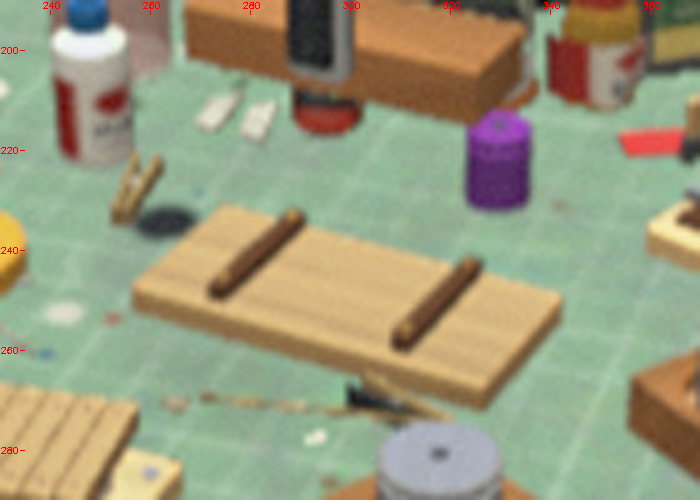

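```bash
python3 -m crank '[[-1,[-0.02,0,0.25],[0,0,0.005]],[-1,[0,0,0.3],[0,0,0]],[-1,[0,0,0.25],[0,0,0]],[-1,[0,0,0.1],[0,0,0]],[-1,[0,0,0],[0,0,0]]]';python3 - <<'E'
from h import *
go(.5654,-.0287,.0515,110.7)
im=manip.camera("scene");crop(im,230,190,370,290,5,"pics/s21.png");state()
E
```

```text
clock: 19.9
position: [0.5642, -0.0282, 0.0591]
ee_rot: [-0.18, 0.984, 0.0, -0.001]
ft_force: [-0.6, -0.2, -0.8]
grip_width: 0.428
t 19.9 pos [ 0.5642 -0.0282  0.0591] yAng 110.76 tilt [-0.12 -0.01] q [-0.32  0.4   0.34  1.84 -0.16  0.93  2.03] F [-0.6 -0.2 -0.8] g 0.428
shift units [-0.012 -0.011  0.095] turn z units 0.001
rotvec units [ 0.001 -0.003  0.001]
t 19.95 pos [ 0.565  -0.0282  0.0602] yAng 110.75 tilt [-0.03 -0.  ] q [-0.32  0.4   0.34  1.84 -0.16  0.93  2.03] F [-0.4  0.8 -0.4] g 0.43
```

View pics/s21.png

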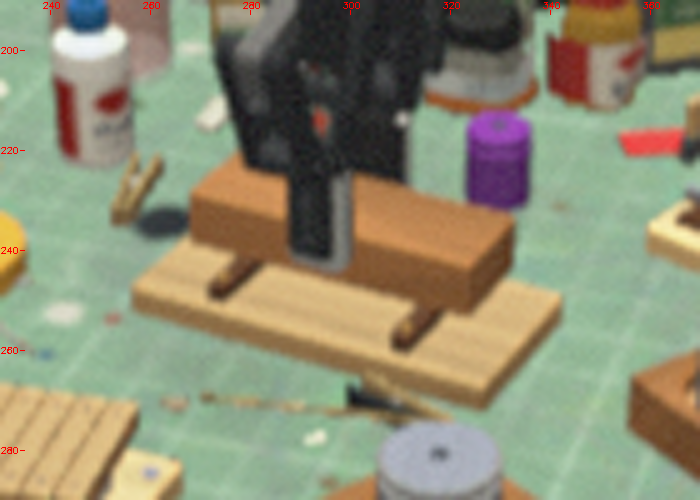

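```bash
python3 -m crank '[[-1,[0,0,0.05],[0,0,0]],[-1,[0,0,0.04],[0,0,0]],[-1,[0,0,0.01],[0,0,0]],[-1,[0,0,0.01],[0,0,0]],[-1,[0,0,0],[0,0,0]]]';python3 - <<'E'
from h import *
state()
E
```

```text
clock: 20.45
position: [0.5651, -0.0281, 0.0515]
ee_rot: [-0.18, 0.984, 0.0, 0.0]
ft_force: [-0.1, -0.8, 0.5]
grip_width: 0.428
t 20.45 pos [ 0.5651 -0.0281  0.0515] yAng 110.72 tilt [0.01 0.01] q [-0.31  0.42  0.34  1.84 -0.17  0.91  2.03] F [-0.1 -0.8  0.5] g 0.428
```

```bash
python3 -m crank '[[-1,[0,0,0.015],[0,0,0]],[-1,[0,0,0],[0,0,0]],[-1,[0,0,0],[0,0,0]],[-1,[0,0,0],[0,0,0]],[-1,[0,0,0],[0,0,0]]]'
```

```text
clock: 20.95
position: [0.5652, -0.0281, 0.0514]
ee_rot: [-0.18, 0.984, 0.0, 0.0]
ft_force: [-7.5, 0.8, 14.9]
grip_width: 0.431
```

Contact at the expected height; release.

```bash
python3 -m crank '[[-0.1,[0,0,-0.01],[0,0,0]],[0,[0,0,0],[0,0,0]],[0.2,[0,0,0],[0,0,0]],[0.4,[0,0,0],[0,0,0]],[0.8,[0,0,0],[0,0,0]]]'; python3 -m crank '[[0.8,[0,0,-0.1],[0,0,0]],[0.8,[0,0,-0.3],[0,0,0]],[1,[0,0,-0.5],[0,0,0]],[1,[0,0,-0.4],[0,0,0]],[1,[0,0,0],[0,0,0]]]';python3 - <<'E'
from h import *
go(.5892,.1519,.16,124.3)
im=manip.camera("scene");crop(im,230,190,370,290,5,"pics/s22.png")
im=manip.camera("top");cv2.imwrite("pics/t22.png",im)
im=manip.camera("wrist");cv2.imwrite("pics/w22.png",im)
state()
E
```

```text
clock: 21.45
position: [0.5649, -0.0282, 0.0507]
ee_rot: [-0.18, 0.984, 0.0, -0.0]
ft_force: [-0.3, 0.1, 0.2]
grip_width: 0.851
clock: 21.95
position: [0.5675, -0.0284, 0.1601]
ee_rot: [-0.18, 0.984, -0.0, 0.004]
ft_force: [0.1, -0.4, -0.6]
grip_width: 0.999
t 21.95 pos [ 0.5675 -0.0284  0.1601] yAng 110.7 tilt [0.45 0.05] q [-0.34  0.28  0.37  1.76 -0.11  1.12  1.99] F [ 0.1 -0.4 -0.6] g 0.999
shift units [-1.05   2.012  0.006] turn z units -0.302
rotvec units [-0.004  0.01  -0.302]
t 22.1 pos [ 0.5647 -0.0281  0.1546] yAng 110.72 tilt [-0.02  0.01] q [-0.34  0.28  0.37  1.76 -0.11  1.12  1.99] F [-0.8 -0.   0.2] g 0.998
```

View pics/s22.png

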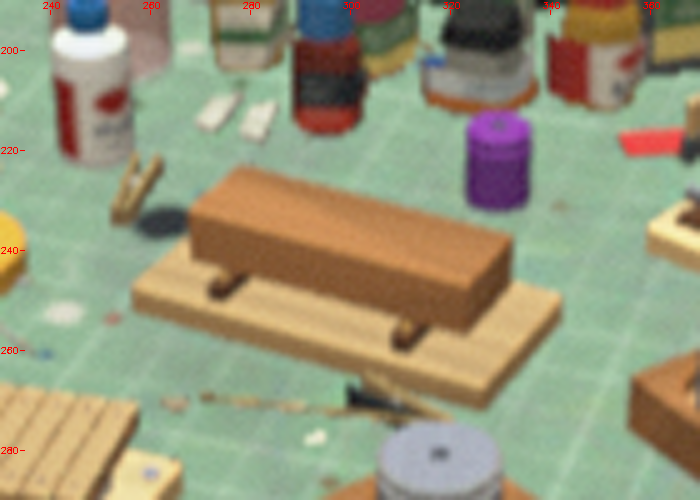

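View pics/w22.png

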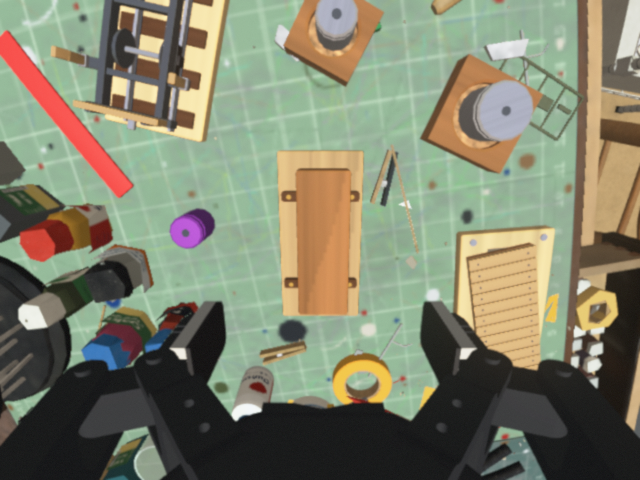

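```bash
python3 -m crank '[[1,[-0.2,0.35,0],[0,0,0]],[1,[-0.25,0.48,0],[0,0,0]],[1,[-0.25,0.48,0],[0,0,0]],[1,[-0.25,0.47,0],[0,0,0]],[1,[-0.13,0.22,0],[0,0,0]]]';python3 -m crank '[[1,[0,0,0],[0,0,-0.15]],[1,[0,0,0],[0,0,-0.15]],[1,[0,0,0],[0,0,0]],[1,[0,0,0],[0,0,0]],[1,[0,0,0],[0,0,0]]]';python3 - <<'E'
from h import *
o,M=state()
im,c=shot("wrist");cv2.imwrite("pics/w23.png",im);crop(im,230,100,400,350,3.2,"pics/w23c.png");state()
E
```

```text
clock: 22.6
position: [0.5879, 0.1569, 0.1531]
ee_rot: [-0.182, 0.983, 0.001, -0.001]
ft_force: [0.4, -0.5, -0.2]
grip_width: 0.999
clock: 23.1
position: [0.589, 0.1518, 0.1544]
ee_rot: [-0.293, 0.956, -0.0, -0.0]
ft_force: [0.6, 0.0, -0.1]
grip_width: 1.0
t 23.1 pos [0.589  0.1518 0.1544] yAng 124.05 tilt [-0.04 -0.01] q [-0.52  0.37  0.24  1.64 -0.09  1.14  1.91] F [ 0.6  0.  -0.1] g 1.0
t 23.15 pos [0.589  0.1519 0.1545] yAng 124.08 tilt [-0.03 -0.01] q [-0.52  0.37  0.24  1.64 -0.09  1.14  1.91] F [0.1 0.3 0.7] g 0.999
```

View pics/w23c.png

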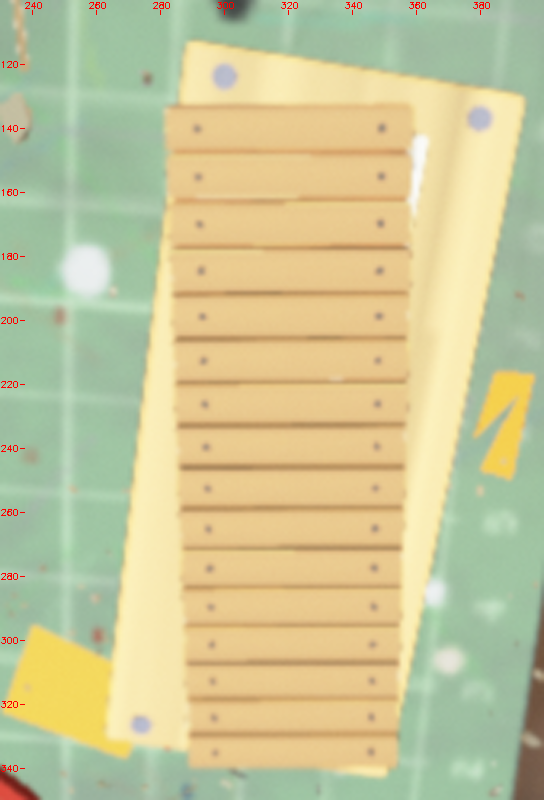

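Run:
```python
from h import *
o=manip.get_obs(); c=cam("wrist",(o["position"],o["ee_rot"])); O=(230,100)
meas(c,'deck',[(165,106),(412,105),(397,768),(189,768)],3.2,O,.032)
meas(c,'board',[(188,41),(525,97),(386,776),(107,738)],3.2,O,.014)
go(.5895,.1519,.046,124.2)
```

```text
deck [0.5898 0.1517 0.032 ] edges [0.1636, 0.0535, 0.1639, 0.0541] yaws [34.3, 34.3, 34.5, 34.1]
board [0.5888 0.1528 0.014 ] edges [0.1827, 0.0789, 0.1826, 0.0784] yaws [25.4, 25.2, 25.3, 25.2]
t 23.15 pos [0.589  0.1519 0.1545] yAng 124.08 tilt [-0.03 -0.01] q [-0.52  0.37  0.24  1.64 -0.09  1.14  1.91] F [0.1 0.3 0.7] g 0.999
shift units [-0.006 -0.003  1.357] turn z units -0.003
rotvec units [ 0.    -0.001 -0.003]
```

```bash
python3 -m crank '[[1,[-0.01,0,0.35],[0,0,0]],[1,[0,0,0.4],[0,0,0]],[1,[0,0,0.35],[0,0,0]],[1,[0,0,0.2],[0,0,0]],[1,[0,0,0.1],[0,0,0]]]';python3 -m crank '[[1,[0,0,0],[0,0,0]],[1,[0,0,0],[0,0,0]],[1,[0,0,0],[0,0,0]],[1,[0,0,0],[0,0,0]],[1,[0,0,0],[0,0,0]]]' 30;python3 - <<'E'
from h import *
go(.5895,.1518,.041,124.2)
im=manip.camera("scene");crop(im,130,230,270,320,5,"pics/s24.png")
E
```

```text
clock: 23.65
position: [0.5892, 0.1523, 0.0415]
ee_rot: [-0.294, 0.956, -0.0, -0.001]
ft_force: [-0.4, -0.5, -0.3]
grip_width: 0.998
clock: 24.15
position: [0.5902, 0.1527, 0.0436]
ee_rot: [-0.294, 0.956, 0.0, 0.001]
ft_force: [0.6, 0.2, 0.0]
grip_width: 1.0
t 24.15 pos [0.5902 0.1527 0.0436] yAng 124.22 tilt [0.05 0.03] q [-0.5   0.5   0.22  1.72 -0.13  0.94  1.94] F [0.6 0.2 0. ] g 1.0
shift units [ 0.013 -0.004  0.032] turn z units 0.0
rotvec units [-0.     0.001  0.   ]
```

View pics/s24.png

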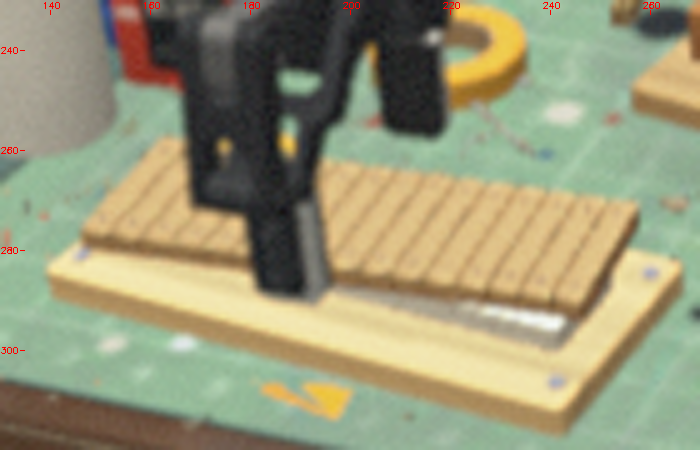

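```bash
python3 -m crank '[[1,[0.01,0,0.03],[0,0,0]],[-1,[0,0,0],[0,0,0]],[-1,[0,0,0],[0,0,0]],[-1,[0,0,0],[0,0,0]],[-1,[0,0,0],[0,0,0]]]' 30;python3 -m crank '[[-1,[0,0,0],[0,0,0]],[-1,[0,0,0],[0,0,0]],[-1,[0,0,0],[0,0,0]],[-1,[0,0,0],[0,0,0]],[-1,[0,0,0],[0,0,0]]]' 30;python3 - <<'E'
from h import *
state()
im=manip.camera("scene");crop(im,130,230,270,320,5,"pics/s25.png")
im,c=shot("wrist");cv2.imwrite("pics/w25.png",im)
E
```

```text
clock: 24.7
position: [0.5893, 0.1521, 0.0406]
ee_rot: [-0.294, 0.956, 0.0, 0.0]
ft_force: [-0.7, 0.2, 0.7]
grip_width: 0.619
clock: 25.2
position: [0.5893, 0.1521, 0.0406]
ee_rot: [-0.294, 0.956, 0.0, 0.0]
ft_force: [-0.1, 0.4, 3.0]
grip_width: 0.622
t 25.2 pos [0.5893 0.1521 0.0406] yAng 124.21 tilt [0.01 0.01] q [-0.5   0.5   0.22  1.72 -0.13  0.93  1.94] F [-0.1  0.4  3. ] g 0.622
```

View pics/s25.png

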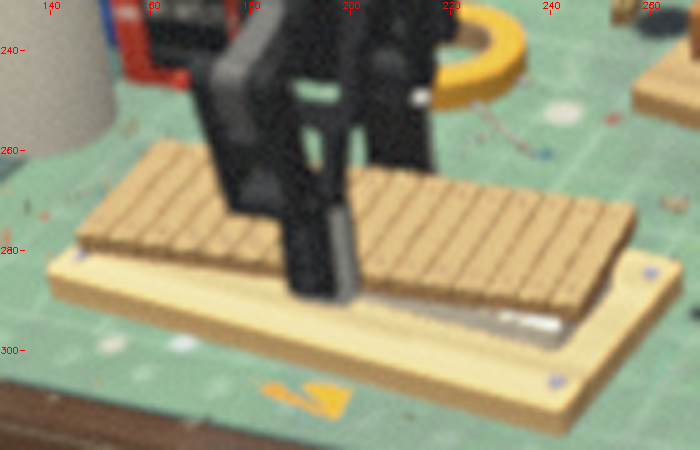

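View pics/w25.png

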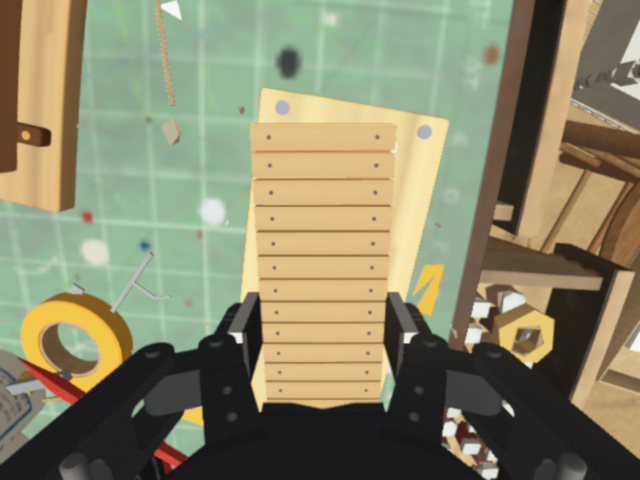

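```bash
python3 -m crank '[[-1,[0,0,-0.05],[0,0,0]],[-1,[0,0,-0.2],[0,0,0]],[-1,[0,0,-0.4],[0,0,0]],[-1,[0,0,-0.4],[0,0,0]],[-1,[0,0,-0.4],[0,0,0]]]' 40; python3 -m crank '[[-1,[0,0,-0.2],[0,0,0]],[-1,[0,0,-0.1],[0,0,0]],[-1,[0,0,0],[0,0,0]],[-1,[0,0,0],[0,0,0]],[-1,[0,0,0],[0,0,0]]]';python3 - <<'E'
from h import *
go(.434,-.188,.18,96.3)
im,c=shot("wrist");cv2.imwrite("pics/w26.png",im);crop(im,230,100,420,420,2.3,"pics/w26c.png");state()
E
```

```text
clock: 25.8
position: [0.589, 0.152, 0.1588]
ee_rot: [-0.294, 0.956, 0.0, 0.0]
ft_force: [0.9, 0.4, -1.3]
grip_width: 0.614
clock: 26.3
position: [0.5885, 0.1519, 0.1792]
ee_rot: [-0.294, 0.956, -0.0, -0.001]
ft_force: [0.2, -1.0, -0.7]
grip_width: 0.616
t 26.3 pos [0.5885 0.1519 0.1792] yAng 124.22 tilt [-0.12 -0.04] q [-0.53  0.35  0.25  1.62 -0.09  1.19  1.91] F [ 0.2 -1.  -0.7] g 0.616
shift units [ 3.987e+00 -2.427e+00 -3.000e-03] turn z units 0.62
rotvec units [ 0.    -0.003  0.62 ]
t 26.35 pos [0.5886 0.1519 0.1793] yAng 124.22 tilt [-0.11 -0.04] q [-0.53  0.35  0.25  1.62 -0.09  1.19  1.91] F [ 0.5  0.7 -0.5] g 0.624
```

View pics/w26.png

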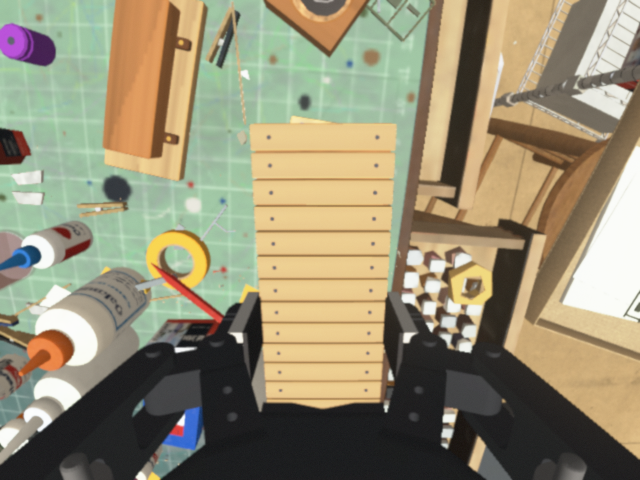

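```bash
python3 -m crank '[[-1,[0.3,-0.13,0],[0,0,0]],[-1,[0.47,-0.2,0],[0,0,0]],[-1,[0.47,-0.2,0],[0,0,0]],[-1,[0.47,-0.2,0],[0,0,0]],[-1,[0.47,-0.2,0],[0,0,0]]]'; python3 -m crank '[[-1,[0.47,-0.2,0],[0,0,0]],[-1,[0.47,-0.2,0],[0,0,0]],[-1,[0.18,-0.08,0],[0,0,0.06]],[-1,[0,0,0],[0,0,0.14]],[-1,[0,0,0],[0,0,0.14]]]'; python3 -m crank '[[-1,[0,0,0],[0,0,0.14]],[-1,[0,0,0],[0,0,0.14]],[-1,[0,0,0],[0,0,0]],[-1,[0,0,0],[0,0,0]],[-1,[0,0,0],[0,0,0]]]';python3 - <<'E'
from h import *
go(.434,-.188,.18,96.3)
im,c=shot("wrist");cv2.imwrite("pics/w27.png",im);state()
E
```

```text
clock: 26.85
position: [0.4855, -0.0088, 0.1798]
ee_rot: [-0.294, 0.956, 0.0, -0.0]
ft_force: [-0.4, -0.4, -0.1]
grip_width: 0.62
clock: 27.35
position: [0.4341, -0.0898, 0.1802]
ee_rot: [-0.161, 0.987, 0.0, -0.0]
ft_force: [0.4, -0.1, -0.3]
grip_width: 0.619
clock: 27.85
position: [0.4343, -0.0896, 0.1803]
ee_rot: [-0.056, 0.998, 0.0, -0.0]
ft_force: [-0.3, -0.1, -0.1]
grip_width: 0.617
t 27.85 pos [ 0.4343 -0.0896  0.1803] yAng 96.46 tilt [-0.02  0.  ] q [-0.29 -0.03  0.39  2.03  0.01  1.14  1.78] F [-0.3 -0.1 -0.1] g 0.617
shift units [ 0.142 -1.222  0.004] turn z units 0.003
rotvec units [ 0.    -0.     0.003]
t 27.9 pos [ 0.4343 -0.0896  0.1804] yAng 96.43 tilt [-0.02  0.  ] q [-0.29 -0.03  0.39  2.03  0.01  1.14  1.78] F [-0.8  0.5 -1.1] g 0.619
```

View pics/w27.png

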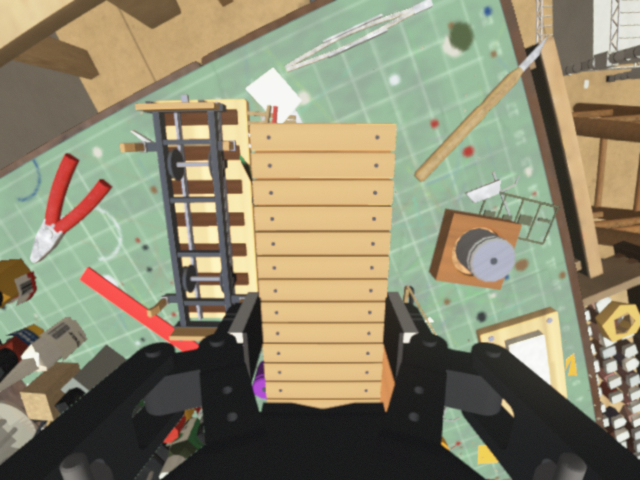

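Run:
```python
from h import *
im=cv2.imread("pics/w27.png")
crop(im,110,85,270,355,2.9,"pics/w27c.png")
crop(im,120,90,250,170,6,"pics/w27a.png")
crop(im,140,270,250,350,6,"pics/w27b.png")
```

```text
(no output)
```

View pics/w27c.png

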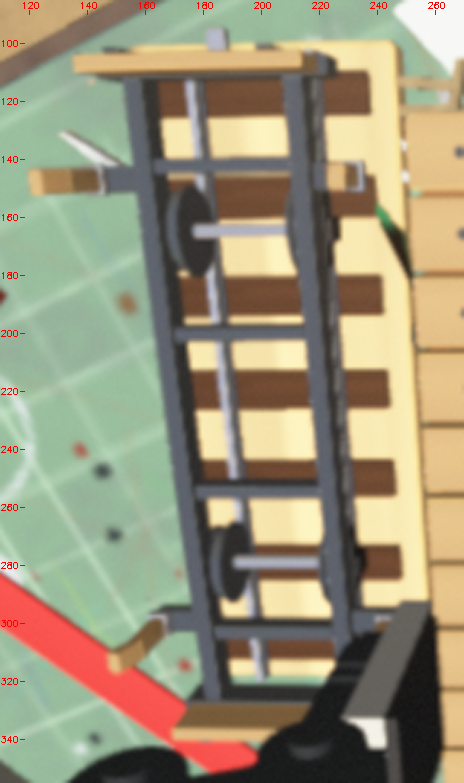

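View pics/w27a.png

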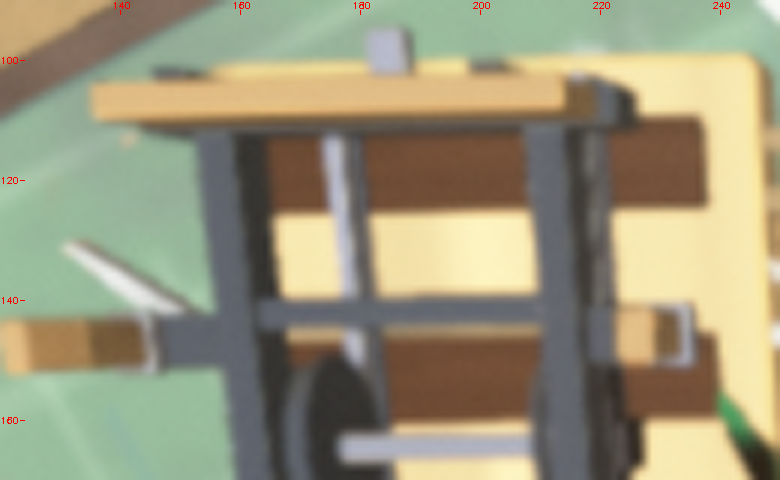

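View pics/w27b.png

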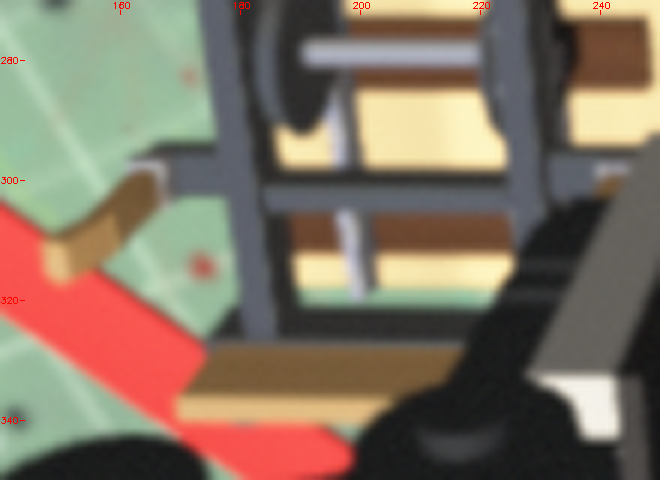

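Run:
```python
from h import *
o=manip.get_obs(); c=cam("wrist",(o["position"],o["ee_rot"]))
A=lambda p:np.array(p,float)/6+(120,90)
B=lambda p:np.array(p,float)/6+(140,270)
L=pix2w(c,[A((195,135)),A((237,480)),B((200,20)),B((244,340))],.05)
Rr=pix2w(c,[A((567,125)),A((588,480)),B((535,20)),B((548,180))],.05)
print(L.round(4).tolist());print(Rr.round(4).tolist())
E1=pix2w(c,[A((95,121)),A((563,113))],.064);E1o=pix2w(c,[A((92,84)),A((563,76))],.064)
E2=pix2w(c,[B((205,345)),B((465,345))],.064)
E2b=pix2w(c,[B((178,398)),B((395,398))],.064);E2o=pix2w(c,[B((180,422)),B((395,422))],.064)
for e in(E1,E1o,E2,E2b,E2o):print(e.round(4).tolist())
for l in (L,Rr):
    f=np.polyfit(l[:,0],l[:,1],1);print(np.degrees(np.arctan(f[0])),np.polyval(f,.434))
# Top cam check sill
```

```text
[[0.3517, -0.2212, 0.05], [0.392, -0.2165, 0.05], [0.4738, -0.2071, 0.05], [0.5226, -0.2019, 0.05]]
[[0.3464, -0.1765, 0.05], [0.3875, -0.1726, 0.05], [0.4685, -0.1615, 0.05], [0.4921, -0.1591, 0.05]]
[[0.3517, -0.2259, 0.064], [0.3459, -0.1726, 0.064]]
[[0.3477, -0.2262, 0.064], [0.342, -0.1728, 0.064]]
[[0.515, -0.2015, 0.064], [0.5106, -0.1661, 0.064]]
[[0.5238, -0.2055, 0.064], [0.52, -0.1756, 0.064]]
[[0.5276, -0.2053, 0.064], [0.5237, -0.1756, 0.064]]
6.4702542958583615 -0.21178620475124438
7.043000959122349 -0.16613448170610942
```

Run:
```python
from h import *
im=cv2.imread("pics/w27.png");crop(im,240,110,410,150,4.5,"pics/w27d.png")
o=manip.get_obs(); c=cam("wrist",(o["position"],o["ee_rot"]));M=R.from_quat(o["ee_rot"]).as_matrix()
w=pix2w(c,[(250.5,124),(396,124)],o["position"][2]-.0086)
print(((w-o["position"])@M*1000).round(1))
go(.4343,-.1885,.15,96.4)
```

```text
[[ 81.6 -26.5   8.6]
 [ 81.6  26.9   8.6]]
t 27.9 pos [ 0.4343 -0.0896  0.1804] yAng 96.43 tilt [-0.02  0.  ] q [-0.29 -0.03  0.39  2.03  0.01  1.14  1.78] F [-0.8  0.5 -1.1] g 0.619
shift units [ 0.138 -1.229  0.379] turn z units 0.001
rotvec units [ 0.    -0.     0.001]
```

View pics/w27d.png

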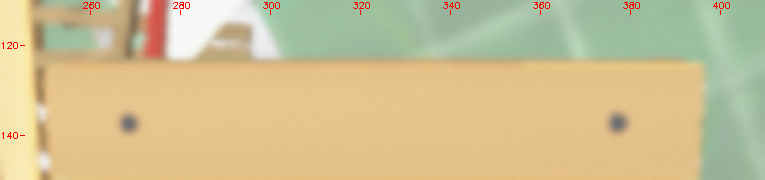

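```bash
python3 -m crank '[[-1,[0.04,-0.25,0],[0,0,0]],[-1,[0.04,-0.4,0],[0,0,0]],[-1,[0.04,-0.4,0],[0,0,0]],[-1,[0.02,-0.18,0.2],[0,0,0]],[-1,[0,0,0.4],[0,0,0]]]'; python3 -m crank '[[-1,[0,0,0.35],[0,0,0]],[-1,[0,0,0],[0,0,0]],[-1,[0,0,0],[0,0,0]],[-1,[0,0,0],[0,0,0]],[-1,[0,0,0],[0,0,0]]]';python3 - <<'E'
from h import *
go(.4343,-.1885,.0666,96.4)
im,c=shot("wrist");cv2.imwrite("pics/w28.png",im)
im=manip.camera("scene");crop(im,350,170,490,280,5,"pics/s28.png")
im=manip.camera("top");crop(im,380,210,460,340,4.5,"pics/t28.png")
state()
E
```

```text
clock: 28.4
position: [0.4353, -0.1916, 0.1338]
ee_rot: [-0.054, 0.999, -0.001, 0.002]
ft_force: [0.4, 2.2, -2.4]
grip_width: 0.617
clock: 28.9
position: [0.4349, -0.1888, 0.1059]
ee_rot: [-0.055, 0.998, -0.0, 0.001]
ft_force: [-0.0, 0.7, -0.4]
grip_width: 0.615
t 28.9 pos [ 0.4349 -0.1888  0.1059] yAng 96.34 tilt [ 0.14 -0.01] q [-0.17  0.15  0.52  2.04 -0.09  0.97  2.08] F [-0.   0.7 -0.4] g 0.615
shift units [0.009 0.005 0.491] turn z units -0.001
rotvec units [-0.001  0.003 -0.001]
t 29.05 pos [ 0.4345 -0.1887  0.1052] yAng 96.33 tilt [0.08 0.  ] q [-0.17  0.15  0.52  2.04 -0.09  0.97  2.08] F [-0.1 -0.  -1.2] g 0.62
```

View pics/w28.png

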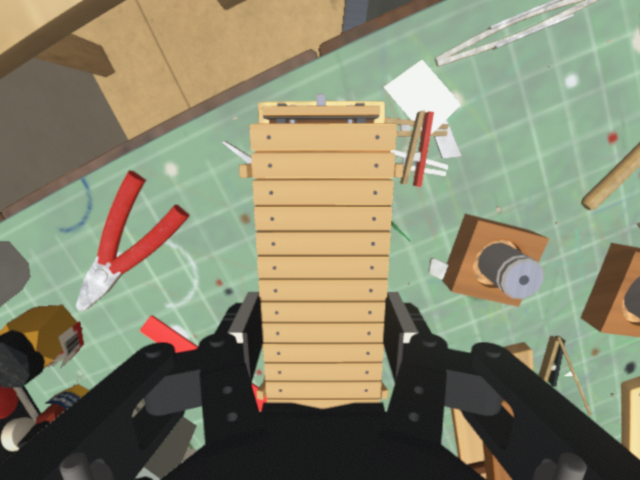

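View pics/s28.png

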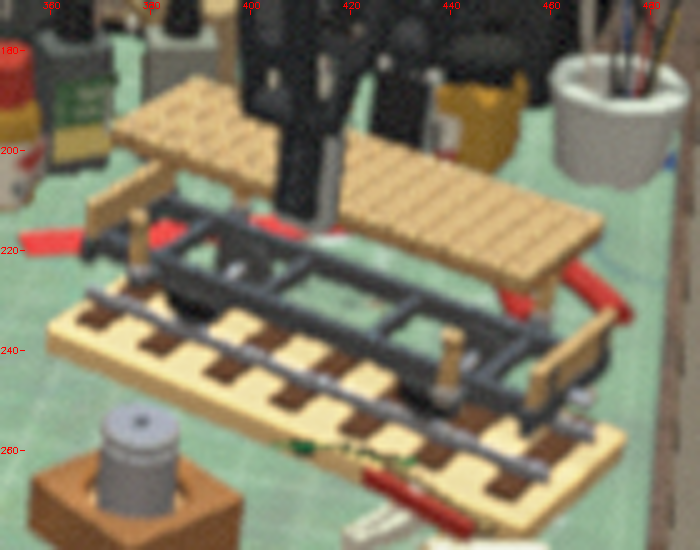

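View pics/t28.png

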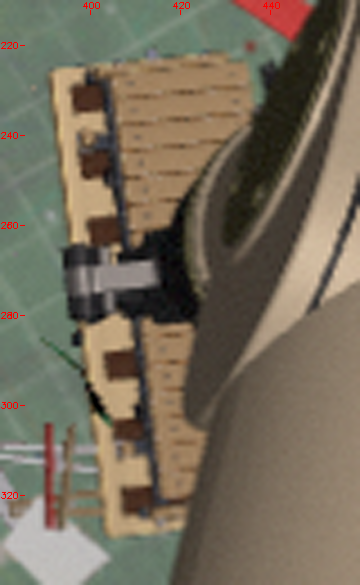

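Run:
```python
from h import *
im=cv2.imread("pics/w28.png");crop(im,230,90,420,190,4,"pics/w28c.png")
```

```text
(no output)
```

View pics/w28c.png

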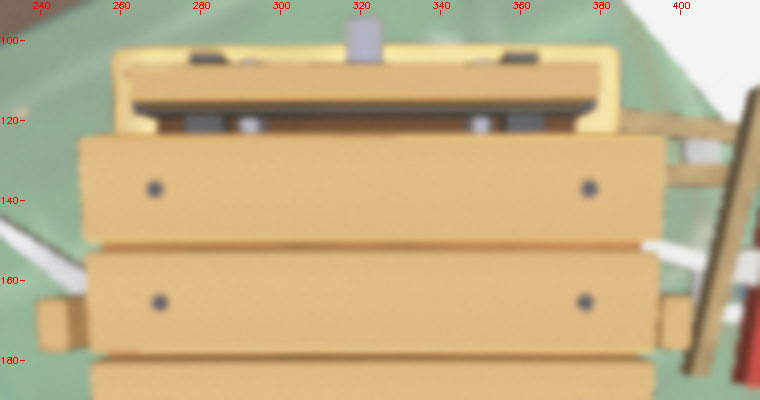

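Run:
```python
from h import *
o=manip.get_obs(); p=np.array([.4349,-.1888,.1059]);p=(p+o["position"])/2
c=cam("wrist",(p,o["ee_rot"]));M=R.from_quat(o["ee_rot"]).as_matrix()
f=lambda uv,z:((pix2w(c,np.array(uv,float)/4+(230,90),z)-p)@M*1000).round(1)
print('end inner/outer',f([(130,99),(600,99),(130,65),(600,63)],.064))
print('stakes inner/outer top',f([(70,323),(660,320),(38,323),(692,320)],.072))
```

```text
end inner/outer [[ 87.3 -27.5  41.4]
 [ 87.3  26.1  41.4]
 [ 90.9 -27.4  41.4]
 [ 91.2  26.   41.4]]
stakes inner/outer top [[ 62.7 -34.1  33.5]
 [ 63.   32.7  33.5]
 [ 62.7 -37.7  33.5]
 [ 63.   36.3  33.5]]
```

```bash
python3 -m crank '[[-1,[0.015,-0.01,0.12],[0,0,0]],[-1,[0,0,0.12],[0,0,0]],[-1,[0,0,0.1],[0,0,0]],[-1,[0,0,0.03],[0,0,0]],[-1,[0,0,0],[0,0,0]]]';python3 - <<'E'
from h import *
go(.4343,-.1885,.0666,96.4)
im,c=shot("wrist");crop(im,230,90,420,190,4,"pics/w29c.png")
im=manip.camera("scene");crop(im,350,170,490,280,5,"pics/s29.png")
state()
E
```

```text
clock: 29.55
position: [0.4325, -0.1896, 0.0742]
ee_rot: [-0.055, 0.998, 0.0, -0.001]
ft_force: [-0.1, -0.1, -0.6]
grip_width: 0.616
t 29.55 pos [ 0.4325 -0.1896  0.0742] yAng 96.31 tilt [-0.08  0.  ] q [-0.15  0.2   0.51  2.07 -0.12  0.9   2.11] F [-0.1 -0.1 -0.6] g 0.616
shift units [-0.024  0.011  0.095] turn z units -0.002
rotvec units [ 0.    -0.002 -0.002]
t 29.65 pos [ 0.433  -0.1897  0.0749] yAng 96.32 tilt [-0. -0.] q [-0.15  0.2   0.51  2.07 -0.12  0.9   2.11] F [-0.   0.4 -1.3] g 0.618
```

View pics/w29c.png

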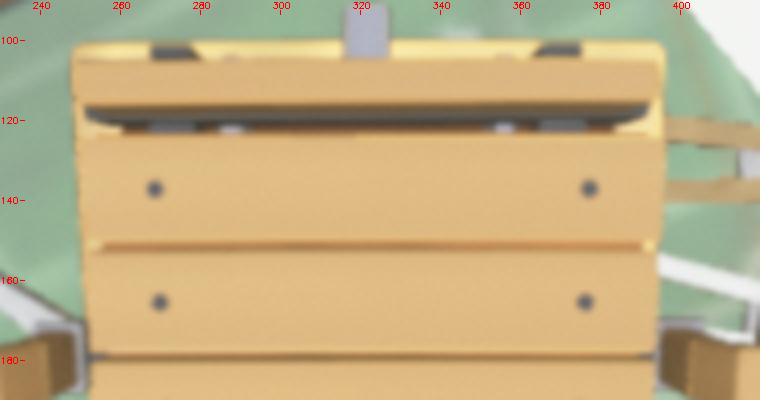

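View pics/s29.png

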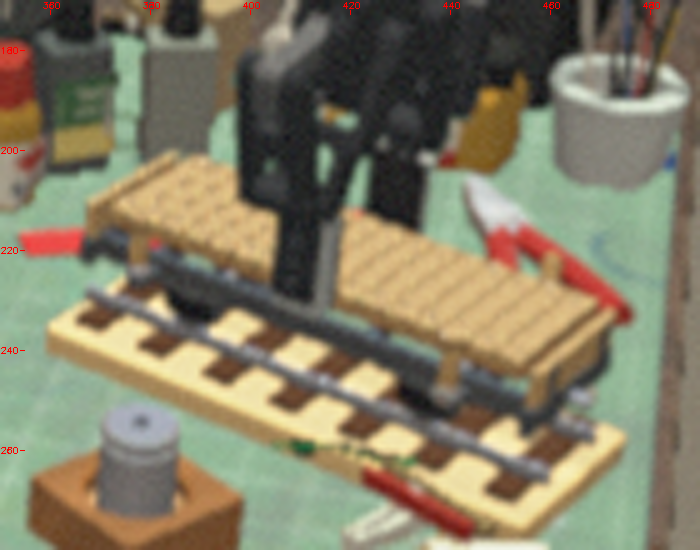

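```bash
python3 -m crank '[[-1,[0,0,0.05],[0,0,0]],[-1,[0,0,0.03],[0,0,0]],[-1,[0,0,0.01],[0,0,0]],[-1,[0,0,0],[0,0,0]],[-1,[0,0,0],[0,0,0]]]';python3 - <<'E'
from h import *
state()
E
```

```text
clock: 30.15
position: [0.4329, -0.1896, 0.0677]
ee_rot: [-0.055, 0.998, 0.0, 0.0]
ft_force: [-0.1, 0.6, -0.8]
grip_width: 0.62
t 30.15 pos [ 0.4329 -0.1896  0.0677] yAng 96.32 tilt [0. 0.] q [-0.15  0.21  0.51  2.07 -0.13  0.89  2.12] F [-0.1  0.6 -0.8] g 0.62
```

```bash
python3 -m crank '[[-1,[0,0,0.015],[0,0,0]],[-1,[0,0,0],[0,0,0]],[-1,[0,0,0],[0,0,0]],[-1,[0,0,0],[0,0,0]],[-1,[0,0,0],[0,0,0]]]'; python3 -m crank '[[-1,[0,0,0.01],[0,0,0]],[-1,[0,0,0],[0,0,0]],[-1,[0,0,0],[0,0,0]],[-1,[0,0,0],[0,0,0]],[-1,[0,0,0],[0,0,0]]]'
```

```text
clock: 30.65
position: [0.4331, -0.1897, 0.0666]
ee_rot: [-0.055, 0.998, 0.0, 0.0]
ft_force: [0.2, -0.5, 2.7]
grip_width: 0.621
clock: 31.15
position: [0.4331, -0.1897, 0.0666]
ee_rot: [-0.055, 0.998, 0.0, 0.0]
ft_force: [-5.3, 2.0, 16.1]
grip_width: 0.617
```

```bash
python3 -m crank '[[0.3,[0,0,-0.01],[0,0,0]],[0.4,[0,0,0],[0,0,0]],[0.6,[0,0,0],[0,0,0]],[0.8,[0,0,0],[0,0,0]],[0.9,[0,0,0],[0,0,0]]]'; python3 -m crank '[[0.9,[0,0,-0.1],[0,0,0]],[0.9,[0,0,-0.3],[0,0,0]],[0.9,[0,0,-0.5],[0,0,0]],[1,[0,0,-0.5],[0,0,0]],[1,[0,0,0],[0,0,0]]]';python3 - <<'E'
from h import *
state()
im,c=shot("wrist");cv2.imwrite("pics/w30.png",im)
im=manip.camera("scene");crop(im,350,170,490,280,5,"pics/s30.png")
state()
E
```

```text
clock: 31.65
position: [0.4328, -0.1896, 0.0663]
ee_rot: [-0.055, 0.998, 0.0, -0.0]
ft_force: [1.0, -0.5, 0.1]
grip_width: 0.954
clock: 32.15
position: [0.4353, -0.1907, 0.1839]
ee_rot: [-0.055, 0.998, -0.001, 0.004]
ft_force: [0.6, -0.3, -0.3]
grip_width: 1.0
t 32.15 pos [ 0.4353 -0.1907  0.1839] yAng 96.29 tilt [ 0.47 -0.06] q [-0.19  0.04  0.52  1.96 -0.02  1.14  2.02] F [ 0.6 -0.3 -0.3] g 1.0
t 32.25 pos [ 0.4334 -0.1897  0.1796] yAng 96.32 tilt [0.14 0.01] q [-0.19  0.04  0.52  1.97 -0.02  1.13  2.02] F [-0.6  0.  -0.8] g 1.002
```

View pics/w30.png

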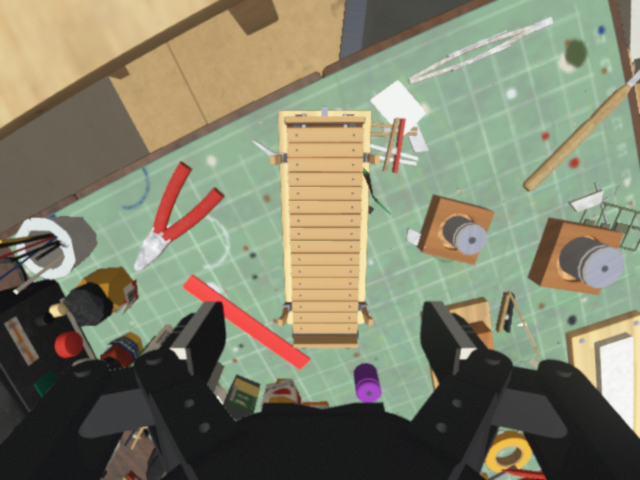

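View pics/s30.png

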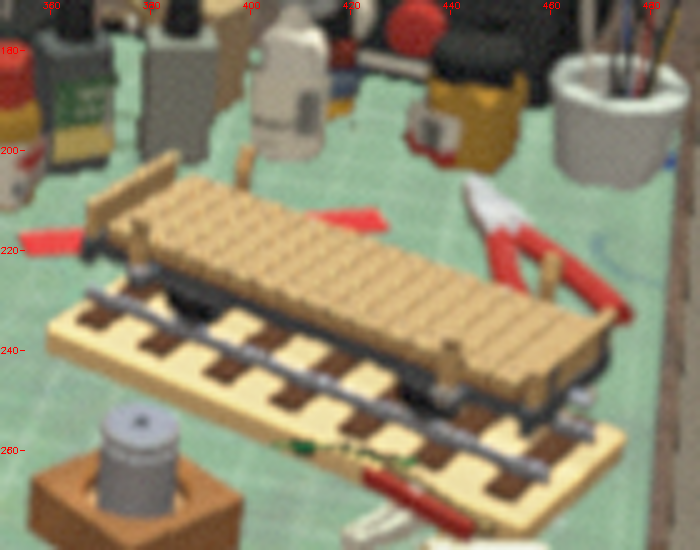

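Deck lies flat between stakes and end boards, all other pieces stand in place. Let the arm rest, then take a final look and hand in.

```bash
python3 -m crank '[[1,[0,0,0],[0,0,0]],[1,[0,0,0],[0,0,0]],[1,[0,0,0],[0,0,0]],[1,[0,0,0],[0,0,0]],[1,[0,0,0],[0,0,0]]]'
python3 - <<'E'
from h import *
im=manip.camera("scene");crop(im,240,190,480,330,3.3,"pics/s31.png")
E
```

```text
clock: 32.75
position: [0.4328, -0.1896, 0.1782]
ee_rot: [-0.055, 0.998, 0.0, -0.0]
ft_force: [-0.7, -0.4, -0.1]
grip_width: 1.001
```

View pics/s31.png

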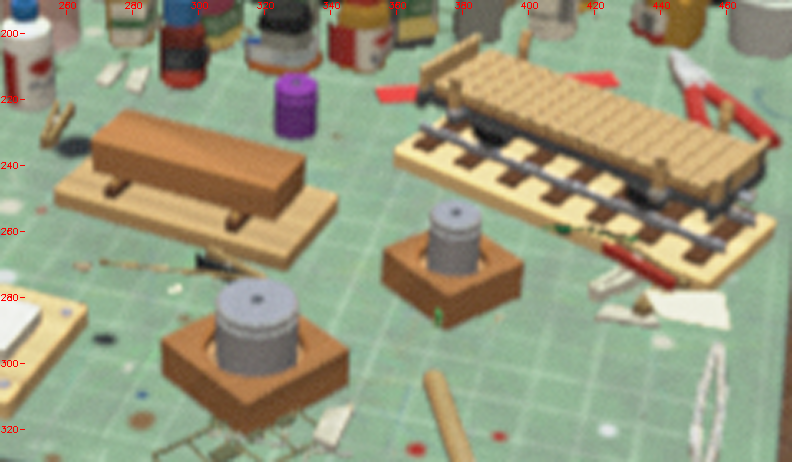

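```bash
python3 -c "
from workcell import manip
print(manip.hand_in())"
```

```text
the job is handed in; nothing more can be done
None
```

I took the press apart from the top down: the small weight is in the small stand, the large weight in the large stand, the pressing block on the drying rest, and the deck in the wagon. The job was handed in at about 33 s on the clock; it reports no verdict.

- **Set-down:** each piece was lowered until it touched, at the height expected for its seat to within about 1 mm, before I opened the jaws. The highest contact force was about 20 N.
- **Last pictures:** both weights look upright in their sockets, the block lies level across both rails, and the deck is flat between the stakes and end boards. The gripper is clear of everything, about 0.18 m up.
- **Disagreements:** the top and wrist cameras agreed to within about 2 mm. An early 3–4 mm difference came from pairing a picture with the wrong arm pose, and I corrected it before the first grasp. I took no numeric position of the pieces after releasing them, only the pictures.

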